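# Chuck up a hole saw

### The arm

A 6-joint arm with a two-finger parallel gripper is mounted at the origin on the work surface. World frame = base frame: x ahead of the robot, y to its left, z up, the work surface at z = 0. Lengths are in m, angles in rad, forces in N, time in s.
With the tool pointing down it reaches from about 0.3 to 0.875 m from the base axis. Payload 6.4 kg.
Tool frame: the origin (TCP) lies between the finger pads; the fingertips stand tip_extent ahead of it and the grasp point (between the pads) lies 5 mm behind it (tip_extent is the distance from the TCP to the fingertips, in m); z points along the fingers, y is the direction in which the jaws open and shut (so a half turn about z gives the same grasp; the last joint's range is limited). The gripper opens to 85 mm and grips with 20 to 120 N. Pads are 22 mm wide; open, the fingers measure 114 mm over their backs; the gripper's body (76 mm by 85 mm) begins 54 mm behind the grasp point. The pads swing forward as they close: fully open they stand 13 mm farther back than shut.
Start: joints at [1.062, 0.181, 1.607, -0, 1.354, -0.206], TCP at [0.171, 0.549, 0.245] pointing down, gripper open.
Joint ranges: [-2.99, 2.99], [-0.89, 2.07], [0.3, 2.58], [-1.14, 4.28], [0, 2.63], [-3.12, 3.12]. Speed limits (rad/s): [2.57, 2.57, 3.01, 3.14, 3.14, 3.14].

### API

Orientations are given as a unit quaternion [w, x, y, z].
In Python, from bench import * gives the robot as it stands.
- The arm moves only by the shell command python3 -m jog 'ROWS'. ROWS is JSON, a list of rows, each a list of 3 entries, a list of its own where there are three numbers: the shift along the tool's x, y, z in mm, then the turn, a rotation vector about the tool's x, y, z in rad, then the opening, from 0 (shut) to 1 (fully open). A call has 1 to 20 rows; each row is the pose to reach, as a shift and turn from the pose measured when the call began, along the tool's axes at that moment; what a row does not reach only later rows make up. A row lasts 1/12 s, in which the tool goes at most 41.7 mm and 7.16 degrees, less where a joint would pass 70% of its speed; a pose out of reach is approached as far as the arm can. A call with a gripper value outside its range is refused whole. The fingers move at their own pace and stop on an object; the grip force is fixed at half the most. Time passes only in rows, so rows that repeat a pose let the fingers close. It gives the time, the measured TCP pose, the force and the opening at its end, in the units of the state.
- get_obs(): the state, without advancing time (a new reading comes with each control period).
- camera(name): name is "scene" or "top" or "wrist"; returns (picture, depth): 400x640x3 uint8, red, green, blue; 400x640 float32, m along the optical axis (not along the pixel's ray), 0 where there is no reading.
- get_calibration(name): a dict with "fx", "fy", "cx", "cy" (pixels), "world_from_camera" (4x4, takes a point from camera to world coordinates). Camera axes: x right, y down, z forward; pixel columns grow to the right and rows downward; lengths in m; the calibration is good to about 2 mm. A picture is of the moment at which its call begins: read the wrist's pose just before it. get_calibration takes no time and is no camera call; for the wrist camera it gives the pose at the moment of the call.
- hand_in(): hands the job in, once; it reports no verdict.
The state is a dict: "time_s": time; "q": joint angles; "dq": joint speeds; "joint_efforts": joint torques, N m; "eef_pos": TCP position; "eef_rot": TCP orientation; "wrist_force": force on the tool from outside, world axes, zero at the start; "torque": the same for the moment, N m; "opening": opening from 0.0 (shut) to 1.0 (fully open).
Only numpy, scipy, OpenCV 4.12 (cv2) and the standard library are available. Lean on these libraries where they do the work, as an engineer would, in place of code of your own. Each camera call takes 0.05 s, during which the arm holds its last target.

### The job

Fit the middle-sized of the three hole saws in the bench-clamped drill: turn the chuck's sleeve back to open the jaws, take the saw out of its tray, push its shank fully home in the chuck, and turn the sleeve tight so that all three jaws grip the shank firmly and the saw sits straight. Let go, and leave the other two saws and everything else on the counter where they are.

Things in the scene. Friction and masses are not known exactly. Their poses are not given: they have to be found in the camera images.
- drill: Fixed grey/black pistol drill held by its neck in a bench clamp, axis level 130 mm above the counter. Origin on the counter below the chuck's nose; +x = out of the nose along the axis (roughly world +y), z up. Behind the nose, in mm of -x: sleeve 14-58, ring of radius 24 to 74, clamp ring of radius 34 to 101, body of radius 34 to 285; handle and battery lie level towards its -y, x -140 to -250.
- nose (a point): Centre of the nose's front face, on the chuck axis; x points out along the axis, z up. The bore is 8.8 mm in radius at the nose, 7.6 mm in its last 5 mm, and 46 mm deep from here.
- sleeve_mid (a point): On the chuck axis at the middle of the sleeve's length, 36 mm behind the nose: where to grip the sleeve. The sleeve is a ribbed black cylinder 49 mm in diameter and 44 mm long. Axes as nose. Fixed, does not turn with the sleeve.
- bore_floor (a point): Centre of the bore's floor, on the axis 46 mm behind the nose: the shank's end rests here when fully home. Fixed.
- sleeve (a joint): Turn of the sleeve: 0 open stop, 2.6 rad closed stop. Growing = closing = clockwise seen facing the nose (right-hand turn about the drill's -x). Friction 0.2 N m; stays where left. Starts 2.05 to 2.45, too tight for the shank. The jaws' opening is 16 mm at 0 and shrinks 2.64 mm per rad: it meets the 11 mm shank at about 1.9; the squeeze then grows (springy) to the stop, firm from about 2.3.
- jaw0: Upper of the three coupled steel jaws in the nose, driven by the sleeve. They creep forward 2.6 mm per rad as they close and peep out of the nose by at most 5 mm.
- jaw1: Second jaw, 120 degrees round the axis.
- jaw2: Third jaw, 240 degrees round the axis.
- saw_middle: Hole saw to fit: dark steel cup 44 mm across, 140 mm long over all, 0.2 kg. Origin on its axis at mid-cup (grip here); +x to the pilot drill. Cup x -22 to +22 mm, nut 27 mm across to -36, straight steel shank 11 mm across to -92, pilot drill 7 mm across to +48. Lies level in the tray, shank towards the drill. Let go in the open chuck it droops a little but stays in.
- saw_middle_shank (a point): End of the middle saw's shank, on its axis (saw x = -92 mm).
- saw_small: Small hole saw, not wanted: as the middle one, but with a cup 32 mm in diameter.
- saw_large: Large hole saw, not wanted: as the middle one, but with a cup 57 mm in diameter.
- saw_tray: Fixed plywood tray 184 x 285 mm; two slotted ribs (10 mm thick, tops about 52 mm high, at x = -72 under the shanks and x = +36 mm under the pilot drills) carry the three saws side by side, 86 mm apart along its y, in any order, axes along its x, 46 mm above the counter. Origin on the counter under the middle place.
- paste_tin: Bystander: steel tin of cutting paste, 66 mm in diameter, 99 mm high. Origin at the centre of its base.
- tape_measure: Bystander: tape measure, 70 x 42 x 66 mm.
- wrench: Bystander: steel wrench, 200 mm.
- slug0: Bystander: plywood slug, a disc 52 mm across, 18 mm high.
- slug1: Bystander: plywood slug, a disc 40 mm across, 18 mm high.
- try_square: Bystander: steel try square, 150 mm blade.
- mug: Bystander: white mug, 80 mm across, 90 mm high.
Not all that is in view belongs to the job. Leave any green or purple look-alike of the saw_middle alone.

How it is judged:
By the outcome, as a careful person would: the job done as asked, in the order asked, and still so for the second after the job is handed in, with the robot touching nothing.
It also fails if it takes over 69 s, if anything falls off the work surface, if the arm or the gripper's body presses on something with over 40 N, if the wrist force passes 120 N, or if a joint passes its speed limit or range.

## Working session

There is one attempt and no reset: what is moved stays moved. The work goes in short steps, Python scripts to look and compute and a shell command to move; the robot and the scene stay as the last step left them, time stands still between calls to the robot, and variables do not carry over. Pictures are saved under pics/ and viewed, and the job is handed in when it is done.

```bash
ls; mkdir -p pics
python3 - <<'E'
from bench import *
import cv2,numpy as np
o=get_obs();print(o)
for n in("scene","top"):
    p,d=camera(n);cv2.imwrite(f"pics/{n}0.png",p[:,:,::-1]);np.save(f"{n}0.npy",d)
    c=get_calibration(n);print(n,c)
p,d=camera("wrist");cv2.imwrite("pics/wrist0.png",p[:,:,::-1]);print(get_calibration("wrist"))
E
```

```text
pics
{'time_s': 0.0, 'q': array([ 1.06174327e+00,  1.81546415e-01,  1.60802005e+00,  3.81184699e-05,
        1.35378767e+00, -2.06292759e-01]), 'dq': array([ 0.00071723,  0.00044494, -0.00053248, -0.00069509,  0.00101465,
        0.00090006]), 'joint_efforts': array([-3.62020357e-03, -4.44877338e+01, -3.51330543e+01, -6.57471464e-04,
        9.29211063e-03,  2.53259566e-05]), 'eef_pos': array([0.17114472, 0.54838553, 0.24437529]), 'eef_rot': array([-3.25773790e-04,  1.50806655e-01,  9.88562885e-01, -8.18486405e-04]), 'wrist_force': array([0.61442384, 0.32836832, 0.19424117]), 'torque': array([ 0.02367293, -0.00404506, -0.00556987]), 'opening': 0.999122706819183}
scene {'fx': 431.46538153964974, 'fy': 431.46538153964974, 'cx': 321.10893968798035, 'cy': 201.75355401630185, 'world_from_camera': array([[ 0.79863343,  0.36816544, -0.47606602,  0.96218742],
       [ 0.60158601, -0.46642827,  0.64848973, -0.47805212],
       [ 0.01670086, -0.80430024, -0.59398839,  0.68324531],
       [ 0.        ,  0.        ,  0.        ,  1.        ]])}
top {'fx': 515.3661313262384, 'fy': 515.3661313262384, 'cx': 320.35041798596285, 'cy': 206.53210523258912, 'world_from_camera': array([[-1.43140120e-03, -9.81859301e-01,  1.89605548e-01,
         2.41436725e-01],
       [-9.99959638e-01,  3.08715779e-03,  8.43757568e-03,
         1.25294892e-01],
       [-8.86985440e-03, -1.89585818e-01, -9.81824090e-01,
         1.54990876e+00],
       [ 0.00000000e+00,  0.00000000e+00,  0.00000000e+00,
         1.00000000e+00]])}
{'fx': 309.57150781946905, 'fy': 309.57150781946905, 'cx': 319.95347142626775, 'cy': 195.17376193520187, 'world_from_camera': array([[ 0.29740444,  0.91252852,  0.2807887 ,  0.09922416],
       [ 0.95475052, -0.28381182, -0.08889483,  0.5719903 ],
       [-0.00142792,  0.29452088, -0.95564398,  0.37209531],
       [ 0.        ,  0.        ,  0.        ,  1.        ]])}
```

View pics/scene0.png

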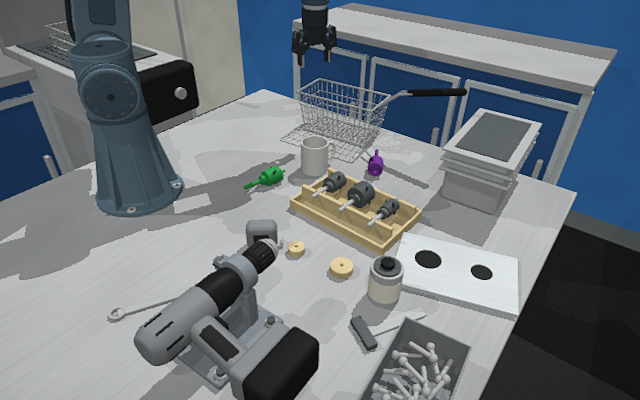

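View pics/top0.png

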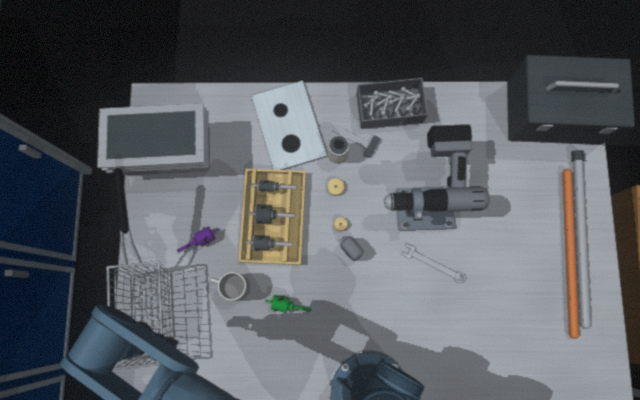

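View pics/wrist0.png

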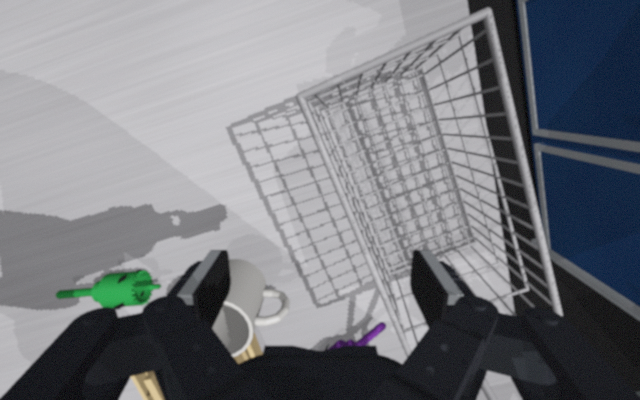

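```bash
cat > h.py <<'E'
from bench import *
import cv2,numpy as np
from scipy.spatial.transform import Rotation as R
def pt(n,u,v,d,c=None):
    c=c or get_calibration(n); z=d
    p=np.array([(u-c['cx'])/c['fx']*z,(v-c['cy'])/c['fy']*z,z,1]); return (c['world_from_camera']@p)[:3]
def atz(n,u,v,Z,c=None):
    c=c or get_calibration(n);T=c['world_from_camera'];r=T[:3,:3]@np.array([(u-c['cx'])/c['fx'],(v-c['cy'])/c['fy'],1]);o=T[:3,3];return o+r*(Z-o[2])/r[2]
def proj(n,P,c=None):
    c=c or get_calibration(n);q=np.linalg.inv(c['world_from_camera'])@np.append(P,1);return c['fx']*q[0]/q[2]+c['cx'],c['fy']*q[1]/q[2]+c['cy']
def crop(im,x0,y0,x1,y1,s,out):
    cv2.imwrite(out,cv2.resize(im[y0:y1,x0:x1],None,fx=s,fy=s,interpolation=cv2.INTER_CUBIC))
E
python3 - <<'E'
from h import *
im=cv2.imread("pics/top0.png")
crop(im,230,160,330,270,5,"pics/c_tray.png")
crop(im,370,170,500,240,6,"pics/c_drill.png")
im=cv2.imread("pics/scene0.png")
crop(im,285,155,430,255,5,"pics/c_tray_s.png")
d=np.load("top0.npy")
# saws cloud
c=get_calibration("top")
vv,uu=np.mgrid[160:275,230:330]
P=np.array([pt("top",u,v,d[v,u],c) for v,u in zip(vv.ravel(),uu.ravel())])
np.save("traycloud.npy",P)
vv,uu=np.mgrid[170:240,375:500]
P=np.array([pt("top",u,v,d[v,u],c) for v,u in zip(vv.ravel(),uu.ravel())])
np.save("drillcloud.npy",P)
for y in np.arange(-.22,0.03,.01):
    m=(abs(P[:,1]-y)<.003)&(P[:,2]>.1)
    if m.sum()>3: print(round(y,3),m.sum(),P[m][:,2].max(),P[m][:,0].min(),P[m][:,0].max())
E
```

```text
-0.22 68 0.16806476019932304 0.5006665349023327 0.5965278607295535
-0.21 50 0.1660519471820281 0.5036685460684663 0.5660117493398602
-0.2 49 0.1633652799101779 0.5028170920237954 0.5620558247016099
-0.19 46 0.16527113799664916 0.5030577052613708 0.5616473313144634
-0.18 50 0.1685287995482705 0.5019731266807165 0.5618450080486699
-0.17 50 0.16538640061814225 0.5026005204395745 0.5630201270994345
-0.16 45 0.16174947570430476 0.5050270085572581 0.5607297905044806
-0.15 42 0.15926563663149773 0.5073214358941417 0.556998012335655
-0.14 63 0.16698165851639146 0.479056173649844 0.5614224553831284
-0.13 66 0.16819341565374324 0.47956112266330025 0.5623223955773309
-0.12 73 0.16490891941879293 0.48391750566092795 0.5623398489501003
-0.11 38 0.15797846098866497 0.5080838908339991 0.5521458076984358
-0.1 36 0.15647890805341214 0.5071599481670683 0.5516263592148936
-0.09 36 0.1587477424031285 0.5066083228326869 0.5504993157078787
-0.08 38 0.15808208307729932 0.5056082009358638 0.5525311990025802
-0.07 35 0.16094058857493665 0.5045544086440592 0.5513973486275751
-0.06 38 0.15782508580229715 0.5065874794978718 0.5516990971960347
-0.05 33 0.15188950878589091 0.5101085597680197 0.5502630690278567
-0.04 8 0.14913513640065568 0.5212840852794717 0.540224971580607
```

View pics/c_tray.png

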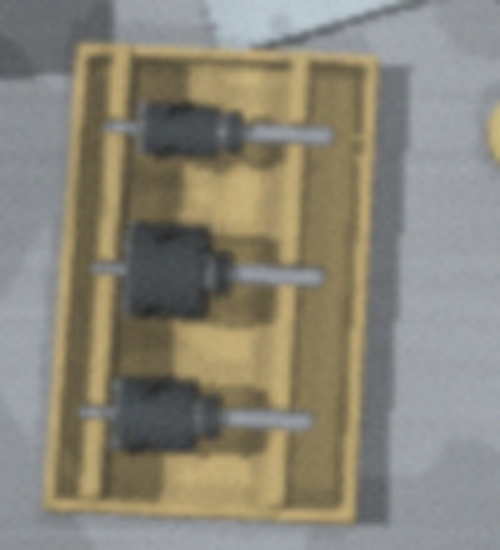

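View pics/c_drill.png

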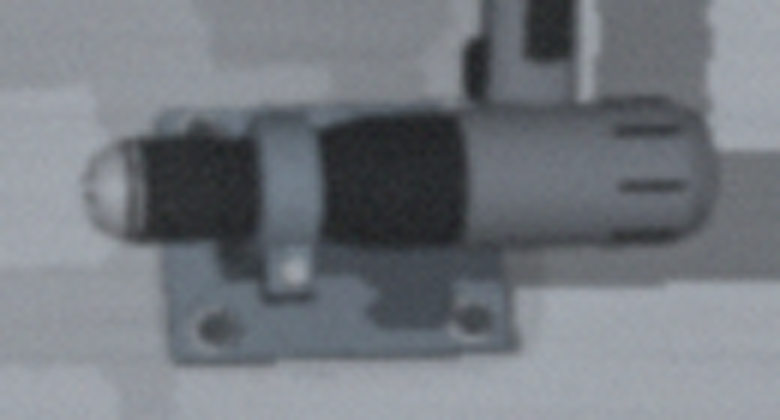

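View pics/c_tray_s.png

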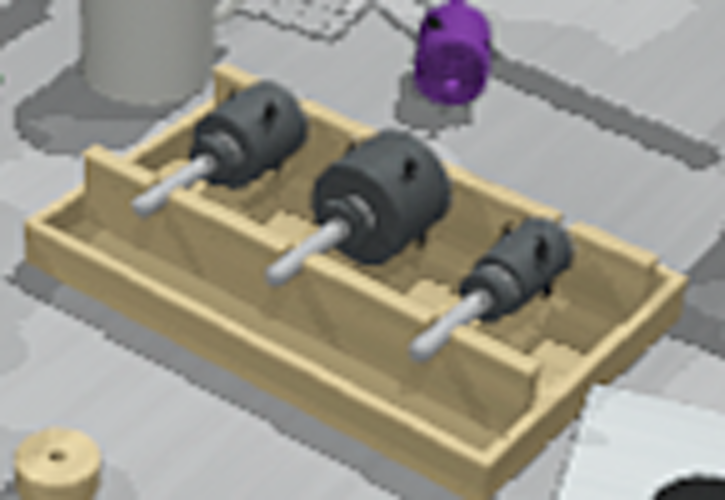

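Run:
```python
from h import *
c=get_calibration("top")
f=lambda x,y,Z:atz("top",230+x/5,160+y/5,Z,c).round(4)
print("shank end",f(310,421,.048),"pilot",f(80,411,.048),"cup",f(157,416,.05))
g=lambda x,y,Z:atz("top",370+x/6,170+y/6,Z,c).round(4)
print("nose",g(85,190,.13),"sl",g(200,188,.13),"body",g(480,174,.13),"b2",g(640,171,.13))
o=get_obs();Rt=R.from_quat(np.roll(o['eef_rot'],-1)).as_matrix()
print(Rt.round(3))
for P in([.53,.10,.33],):print(Rt.T@(np.array(P)-o['eef_pos'])*1000)
```

```text
shank end [0.4194 0.2214 0.048 ] pilot [0.4256 0.3564 0.048 ] cup [0.4223 0.3109 0.05  ]
nose [ 0.529  -0.0417  0.13  ] sl [ 0.5298 -0.0955  0.13  ] body [ 0.536  -0.2266  0.13  ] b2 [ 0.5372 -0.3013  0.13  ]
[[-0.954  0.298 -0.001]
 [ 0.298  0.954 -0.001]
 [ 0.    -0.001 -1.   ]]
[-476.14960297 -321.215667    -85.1140031 ]
```

```bash
python3 -m jog '[[[0,0,-80],[0,0,0],1],[[0,0,-85],[0,0,0],1],[[-476,-321,-85],[0,0,1.228],1],[[-476,-321,-85],[0,0,1.228],1],[[-476,-321,-85],[0,0,1.228],1],[[-476,-321,-85],[0,0,1.228],1],[[-476,-321,-85],[0,0,1.228],1],[[-476,-321,-85],[0,0,1.228],1],[[-476,-321,-85],[0,0,1.228],1],[[-476,-321,-85],[0,0,1.228],1],[[-476,-321,-85],[0,0,1.228],1],[[-476,-321,-85],[0,0,1.228],1],[[-476,-321,-85],[0,0,1.228],1],[[-476,-321,-85],[0,0,1.228],1],[[-476,-321,-85],[0,0,1.228],1],[[-476,-321,-85],[0,0,1.228],1],[[-476,-321,-85],[0,0,1.228],1],[[-476,-321,-85],[0,0,1.228],1],[[-476,-321,-85],[0,0,1.228],1],[[-476,-321,-85],[0,0,1.228],1]]'
python3 - <<'E'
from h import *
o=get_obs();print(o['q'],o['eef_pos'],R.from_quat(np.roll(o['eef_rot'],-1)).as_matrix().round(3))
c=get_calibration("wrist")
p,d=camera("wrist");cv2.imwrite("pics/w1.png",p[:,:,::-1]);np.savez("w1.npz",d=d,**c,**{k:v for k,v in o.items()})
E
```

```text
time_s: 1.82
eef_pos: [0.5292, 0.1012, 0.3297]
eef_rot: [-0.0, 0.692, 0.722, -0.001]
wrist_force: [0.5, 0.5, 0.3]
opening: 0.998
[-3.08845453e-02  4.07144739e-02  1.59085999e+00 -9.11756156e-04
  1.51118716e+00 -7.20481807e-02] [0.52921471 0.10122882 0.32974395] [[-0.041  0.999 -0.001]
 [ 0.999  0.041 -0.001]
 [-0.001 -0.001 -1.   ]]
```

View pics/w1.png

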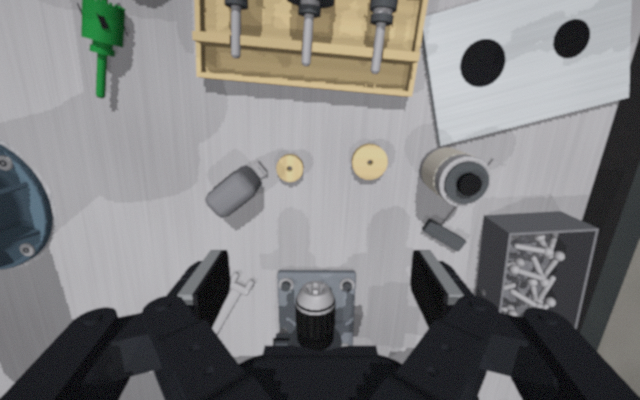

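Run:
```python
from h import *
im=cv2.imread("pics/w1.png")
crop(im,260,255,380,355,6,"pics/c_w1.png")
```

```text
(no output)
```

View pics/c_w1.png

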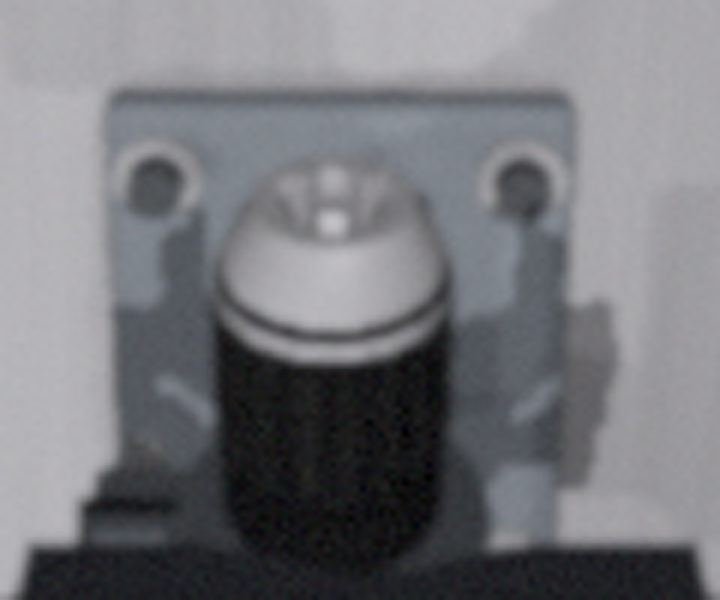

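Run:
```python
from h import *
z=np.load("w1.npz");c={k:(z[k] if z[k].ndim else float(z[k])) for k in('fx','fy','cx','cy','world_from_camera')}
f=lambda x,y,Z:atz("wrist",260+x/6,255+y/6,Z,c).round(4)
print("nose",f(333,200,.13))
# front edge of black sleeve top: y=365 at z=.1545 ; x center; back of sleeve ~
for y in(365,400,440,480,520): print(y,f(215+ (y-380)*.08,y,.13),f(450-(y-380)*.08,y,.13),f(332,y,.1545))
d=z['d']
for (u,v) in((315,288),(315,300),(315,310),(315,320),(315,335),(315,345)): print(u,v,pt("wrist",u,v,d[v,u],c).round(4))
# top view
```

```text
nose [ 0.5295 -0.0427  0.13  ]
365 [ 0.506  -0.0837  0.13  ] [ 0.5557 -0.0816  0.13  ] [ 0.5304 -0.0632  0.1545]
400 [ 0.5068 -0.0925  0.13  ] [ 0.5556 -0.0904  0.13  ] [ 0.5307 -0.0713  0.1545]
440 [ 0.5076 -0.1026  0.13  ] [ 0.5555 -0.1006  0.13  ] [ 0.531  -0.0807  0.1545]
480 [ 0.5085 -0.1129  0.13  ] [ 0.5554 -0.1109  0.13  ] [ 0.5314 -0.0903  0.1545]
520 [ 0.5094 -0.1234  0.13  ] [ 0.5553 -0.1215  0.13  ] [ 0.5318 -0.1     0.1545]
315 288 [ 0.5288 -0.0402  0.1332]
315 300 [ 0.5293 -0.0464  0.148 ]
315 310 [ 0.5297 -0.0577  0.1512]
315 320 [ 0.5302 -0.0705  0.1526]
315 335 [ 0.531  -0.091   0.1537]
315 345 [ 0.5316 -0.1064  0.1529]
```

```bash
cat >> h.py <<'E'
def st():
    o=get_obs();return o,o['eef_pos'],R.from_quat(np.roll(o['eef_rot'],-1)).as_matrix()
def goal(P,Rg):
    o,p,Rt=st();print("shift",(Rt.T@(np.array(P)-p)*1000).round(1),"rv",R.from_matrix(Rt.T@Rg).as_rotvec().round(3))
yaw=0.04
def Rg(phi,yw=None):
    # tool x along drill axis (-sin yaw, cos yaw), tilt phi about it (neg: hand on robot side)
    yw=yaw if yw is None else yw
    x=np.array([-np.sin(yw),np.cos(yw),0]);z=np.array([0,0,-1.]);y=np.cross(z,x)
    return np.c_[x,y,z]@R.from_rotvec([phi,0,0]).as_matrix()
G=np.array([.531,-.080,.130])
E
python3 - <<'E'
from h import *
A=Rg(-.75);goal(G+A[:,2]*-.105,A)
E
```

```text
shift [-181.1  -77.3  123.3] rv [-0.751  0.     0.002]
```

```bash
python3 -m jog '[[[-181,-77,123],[-0.75,0,0],1],[[-181,-77,123],[-0.75,0,0],1],[[-181,-77,123],[-0.75,0,0],1],[[-181,-77,123],[-0.75,0,0],1],[[-181,-77,123],[-0.75,0,0],1],[[-181,-77,123],[-0.75,0,0],1],[[-181,-77,123],[-0.75,0,0],1],[[-181,-77,123],[-0.75,0,0],1],[[-181,-77,123],[-0.75,0,0],1],[[-181,-77,123],[-0.75,0,0],1]]'
python3 - <<'E'
from h import *
o,p,A=st();print(o['q'],p,A.round(3))
c=get_calibration("wrist")
p,d=camera("wrist");cv2.imwrite("pics/w2.png",p[:,:,::-1]);np.savez("w2.npz",d=d,**c)
E
```

```text
time_s: 2.7
eef_pos: [0.4591, -0.0824, 0.2069]
eef_rot: [0.253, 0.645, 0.671, 0.263]
wrist_force: [0.4, -0.6, 0.4]
opening: 0.998
[-0.80132379 -0.48880648  2.43881092  0.77932954  0.80620281 -1.28685621] [ 0.45914173 -0.08242814  0.20685531] [[-0.04   0.733  0.679]
 [ 0.999  0.029  0.027]
 [ 0.     0.68  -0.733]]
```

View pics/w2.png

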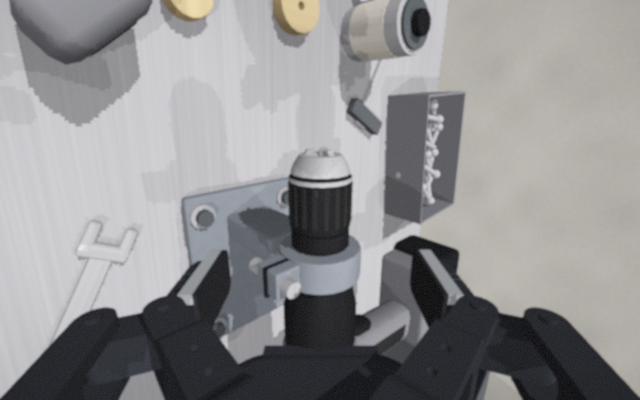

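```bash
cat > kin.py <<'E'
from h import *
from scipy.optimize import least_squares
rz=lambda a:R.from_rotvec([0,0,a]).as_matrix();ry=lambda a:R.from_rotvec([0,a,0]).as_matrix()
def fk(q,k):
    d1,L1,L2,L3,off,ex=k
    A=rz(q[0]);p=np.array([0,0,d1])+A@[0,off,0]
    A=A@ry(q[1]);p=p+A@[ex,0,L1]
    A=A@ry(q[2]);p=p+A@[0,0,L2]
    A=A@rz(q[3])@ry(q[4])@rz(q[5]);p=p+A@[0,0,L3]
    return p,A
D=[([1.06174327,.181546415,1.60802,3.8e-5,1.35378767,-.206292759],[.17114472,.54838553,.24437529]),
([-3.08845453e-02,4.07144739e-02,1.59085999,-9.11756156e-04,1.51118716,-7.20481807e-02],[.52921471,.10122882,.32974395]),
([-0.80132379,-0.48880648,2.43881092,0.77932954,0.80620281,-1.28685621],[.45914173,-.08242814,.20685531])]
s=least_squares(lambda k:np.concatenate([fk(q,k)[0]-p for q,p in D]),[.3,.34,.51,.28,.117,0]);K=s.x
if __name__=="__main__":
    print(K.round(4),np.abs(s.fun).max());
    for q,p in D:print(fk(q,K)[1].round(3))
E
python3 kin.py
```

```text
[0.1957 0.4636 0.4917 0.2992 0.1188 0.007 ] 0.009508934200300412
[[-0.298 -0.955 -0.001]
 [-0.955  0.298 -0.002]
 [ 0.002  0.    -1.   ]]
[[-0.999 -0.041 -0.001]
 [-0.041  0.999 -0.001]
 [ 0.001 -0.001 -1.   ]]
[[-0.733 -0.04   0.679]
 [-0.029  0.999  0.027]
 [-0.68   0.    -0.733]]
```

```bash
cat > k2.py <<'E'
from kin import *
import itertools
def fk2(q,k):
    d1,L1,L2,L3,o1,e1,e2,o4,e4,o5,a0=k
    A=rz(q[0]);p=np.array([0,0,d1])+A@[a0,o1,0]
    A=A@ry(q[1]);p=p+A@[e1,0,L1]
    A=A@ry(q[2]);p=p+A@[e2,0,L2]
    A=A@rz(q[3]);p=p+A@[e4,o4,0]
    A=A@ry(q[4])@rz(q[5]);p=p+A@[0,0,L3]
    return p,A
names="d1 L1 L2 L3 o1 e1 e2 o4 e4 o5 a0".split()
for combo in [(),(7,),(4,),(6,7),(5,7),(4,7),(8,7),(10,7),(10,4),(6,4),(8,4)]:
    idx=[0,1,2,3]+list(combo)
    def F(v):
        k=np.zeros(11);k[idx]=v;return np.concatenate([fk2(q,k)[0]-p for q,p in D])
    s=least_squares(F,[.3,.4,.45,.2]+[.05]*len(combo),max_nfev=2000)
    print([names[i] for i in idx],s.x.round(4),np.abs(s.fun).max())
E
python3 k2.py
```

```text
['d1', 'L1', 'L2', 'L3'] [0.2208 0.6362 0.4828 0.5092] 0.11735379253972561
['d1', 'L1', 'L2', 'L3', 'o4'] [0.1108 0.5668 0.4948 0.3393 0.1111] 0.04491806917362148
['d1', 'L1', 'L2', 'L3', 'o1'] [0.1993 0.4652 0.4979 0.3028 0.1182] 0.010223299032101951
['d1', 'L1', 'L2', 'L3', 'e2', 'o4'] [0.1534 0.5567 0.5009 0.3404 0.0317 0.1107] 0.045972562005840184
['d1', 'L1', 'L2', 'L3', 'e1', 'o4'] [ 0.1529  0.5731  0.5846  0.3638 -0.0985  0.1185] 0.017788012831190136
['d1', 'L1', 'L2', 'L3', 'o1', 'o4'] [0.1962 0.4679 0.4979 0.3031 0.1147 0.0038] 0.010140342630506005
['d1', 'L1', 'L2', 'L3', 'e4', 'o4'] [0.1709 0.4853 0.515  0.2477 0.0697 0.1103] 0.046225685039569614
['d1', 'L1', 'L2', 'L3', 'a0', 'o4'] [ 0.2091  0.5407  0.7549  0.3595 -0.2609  0.1163] 0.026743526098077036
['d1', 'L1', 'L2', 'L3', 'a0', 'o1'] [0.1958 0.4657 0.4893 0.3015 0.0087 0.1184] 0.010106399549547618
['d1', 'L1', 'L2', 'L3', 'e2', 'o1'] [0.3134 0.4382 0.5145 0.3049 0.0855 0.1178] 1.3525994269070196e-08
['d1', 'L1', 'L2', 'L3', 'e4', 'o1'] [0.2465 0.4014 0.5139 0.2306 0.0552 0.1174] 0.0017754662082341277
```

```bash
cat > ik.py <<'E'
from k2 import fk2
from h import *
from scipy.optimize import least_squares
KK=[.3134,.4382,.5145,.3049,.1178,0,.0855,0,0,0,0]
lo=np.array([-2.99,-.89,.3,-1.14,0,-3.12]);hi=np.array([2.99,2.07,2.58,4.28,2.63,3.12])
def FK(q):
    p,A=fk2(q,KK);return p,np.c_[A[:,1],-A[:,0],A[:,2]]
def IK(P,Rt,q0):
    def F(q):
        p,A=FK(q);return np.r_[(p-P)*10,R.from_matrix(A.T@Rt).as_rotvec()]
    s=least_squares(F,np.clip(q0,lo+1e-3,hi-1e-3),bounds=(lo,hi));return s.x,np.abs(s.fun).max()
E
sed -i '/^names/,$d' k2.py
python3 - <<'E'
from ik import *
o,p,A=st();print(FK(o['q'])[0]-p, (FK(o['q'])[1]-A).max())
q=o['q']
for ph in np.arange(-.75,-1.4,-.1):
    A=Rg(ph);q,e=IK(G+A[:,2]*.005,A,q);print(round(ph,2),q.round(2),round(e,4))
q=o['q']
for ph in np.arange(-.75,1.7,.15):
    A=Rg(ph);q,e=IK(G+A[:,2]*.005,A,q);print(round(ph,2),q.round(2),round(e,4))
E
```

```text
[-5.55111512e-17 -1.11022302e-16  1.11022302e-16] 5.828670879282072e-16
-0.75 [-0.62 -0.03  2.32  1.13  0.48 -1.59] 0.0
-0.85 [-0.66 -0.02  2.37  1.44  0.51 -1.93] 0.0
-0.95 [-0.71  0.02  2.42  1.71  0.59 -2.23] 0.0
-1.05 [-0.75  0.08  2.45  1.91  0.71 -2.47] 0.0
-1.15 [-0.79  0.17  2.47  2.05  0.86 -2.66] 0.0
-1.25 [-0.82  0.28  2.48  2.14  1.02 -2.8 ] 0.0
-1.35 [-0.85  0.41  2.47  2.19  1.19 -2.92] 0.0
-0.75 [-0.62 -0.03  2.32  1.13  0.48 -1.59] 0.0
-0.6 [-0.56 -0.02  2.23  0.69  0.53 -1.13] 0.0
-0.45 [-0.5   0.02  2.13  0.39  0.64 -0.81] 0.0
-0.3 [-0.45  0.08  2.02  0.2   0.78 -0.61] 0.0
-0.15 [-0.41  0.15  1.91  0.08  0.94 -0.49] 0.0
0.0 [-0.37  0.24  1.8   0.    1.1  -0.41] 0.0
0.15 [-0.34  0.33  1.69 -0.06  1.26 -0.36] 0.0
0.3 [-0.31  0.43  1.58 -0.1   1.42 -0.32] 0.0
0.45 [-0.29  0.53  1.47 -0.14  1.57 -0.3 ] 0.0
0.6 [-0.27  0.63  1.36 -0.18  1.72 -0.29] 0.0
0.75 [-0.26  0.74  1.25 -0.21  1.87 -0.28] 0.0
0.9 [-0.25  0.84  1.16 -0.25  2.01 -0.29] 0.0
1.05 [-0.24  0.94  1.06 -0.29  2.15 -0.3 ] 0.0
1.2 [-0.23  1.04  0.98 -0.34  2.29 -0.32] 0.0
1.35 [-0.23  1.13  0.91 -0.39  2.41 -0.36] 0.0
1.5 [-0.22  1.21  0.85 -0.47  2.53 -0.41] 0.0
1.65 [-0.22  1.28  0.81 -0.56  2.63 -0.48] 0.0044
```

```bash
python3 - <<'E'
from ik import *
A=Rg(-.75);goal(G+A[:,2]*.005,A)
im=cv2.imread("pics/w2.png");crop(im,260,140,380,240,6,"pics/c_w2.png")
E
python3 -m jog '[[[0,0,40],[0,0,0],1],[[0,0,80],[0,0,0],1],[[0,0,105],[0,0,0],1],[[0,0,110],[0,0,0],1],[[0,0,110],[0,0,0],1]]'
```

```text
shift [ -0.4  -0.9 110.4] rv [-0.001 -0.     0.002]
time_s: 3.17
eef_pos: [0.5355, -0.0765, 0.125]
eef_rot: [0.25, 0.643, 0.674, 0.264]
wrist_force: [-0.4, 0.1, 0.3]
opening: 1.002
```

View pics/c_w2.png

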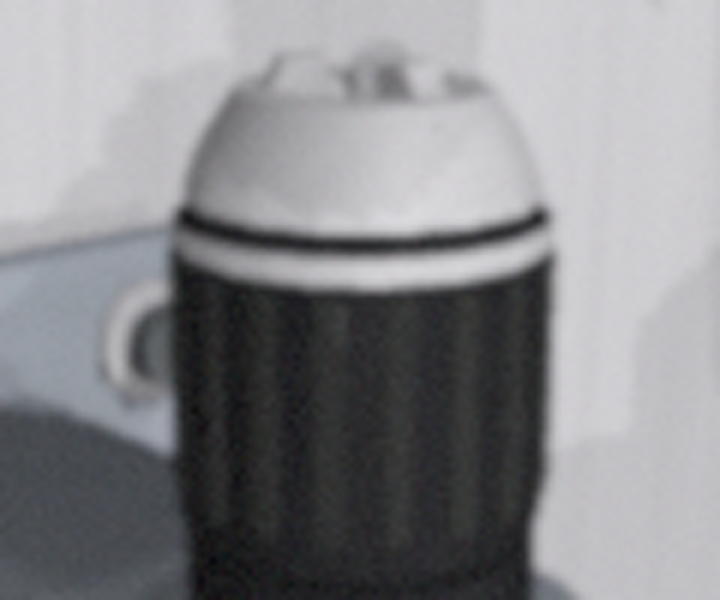

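```bash
python3 -m jog '[[[0,0,0],[0,0,0],0.5],[[0,0,0],[0,0,0],0.4],[[0,0,0],[0,0,0],0.4],[[0,0,0],[0,0,0],0.4],[[0,0,0],[0,0,0],0.4],[[0,0,0],[0,0,0],0.4]]'
python3 - <<'E'
from ik import *
o,p,A=st();print(o['torque'],p-(G+A[:,2]*.005))
c=get_calibration("wrist")
p,d=camera("wrist");cv2.imwrite("pics/w3.png",p[:,:,::-1])
E
```

```text
time_s: 3.67
eef_pos: [0.5342, -0.0766, 0.1258]
eef_rot: [0.251, 0.643, 0.674, 0.264]
wrist_force: [-13.2, -0.7, 3.5]
opening: 0.557
[-0.04691829  1.38337877  0.08044866] [-0.00021643  0.00327978 -0.00048652]
```

View pics/w3.png

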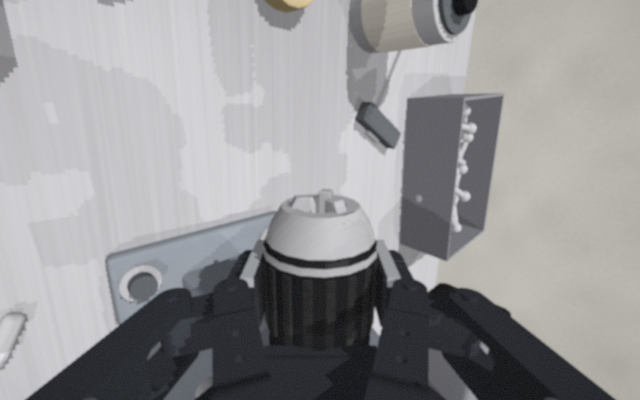

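```bash
python3 -m jog '[[[0,-0.5,0],[0.1,0,0],0.4],[[0,-1,-0.1],[0.2,0,0],0.4],[[0,-1.5,-0.2],[0.3,0,0],0.4],[[0,-1.9,-0.4],[0.4,0,0],0.4],[[0,-2.4,-0.6],[0.5,0,0],0.4],[[0,-2.8,-0.9],[0.6,0,0],0.4],[[0,-2.8,-0.9],[0.6,0,0],0.4]]'
python3 - <<'E'
from ik import *
o,p,A=st();print(o['torque'],p-(G+A[:,2]*.005),A.round(3))
p,d=camera("wrist");cv2.imwrite("pics/w4.png",p[120:320,200:440,::-1].repeat(2,0).repeat(2,1))
E
```

```text
time_s: 4.3
eef_pos: [0.5309, -0.0767, 0.1247]
eef_rot: [0.048, 0.689, 0.721, 0.05]
wrist_force: [2.7, -0.3, -13.6]
opening: 0.551
[ 0.11297478 -0.32669935 -0.29548715] [-0.00077543  0.00325377 -0.00032804] [[-0.045  0.989  0.138]
 [ 0.999  0.044  0.005]
 [-0.001  0.138 -0.99 ]]
```

View pics/w4.png

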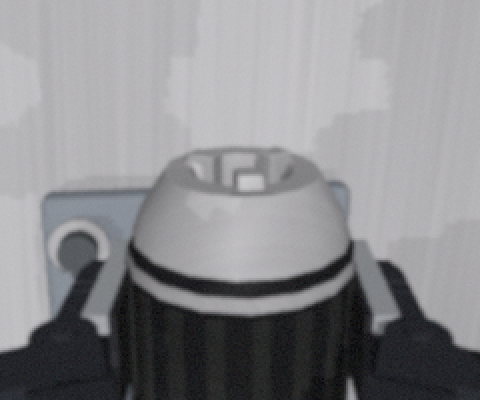

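```bash
python3 -m jog '[[[0,-0.6,0],[0.12,0,0],0.4],[[0,-1.2,-0.1],[0.24,0,0],0.4],[[0,-1.8,-0.3],[0.36,0,0],0.4],[[0,-2.3,-0.6],[0.48,0,0],0.4],[[0,-2.8,-0.9],[0.6,0,0],0.4],[[0,-3.3,-1.2],[0.72,0,0],0.4],[[0,-3.7,-1.7],[0.84,0,0],0.4],[[0,-4.1,-2.1],[0.96,0,0],0.4],[[0,-4.4,-2.6],[1.08,0,0],0.4],[[0,-4.4,-2.6],[1.08,0,0],0.4]]'
python3 - <<'E'
from ik import *
o,p,A=st();print(o['torque'],p-(G+A[:,2]*.005),A.round(3))
p,d=camera("wrist");cv2.imwrite("pics/w5.png",p[120:320,200:440,::-1].repeat(2,0).repeat(2,1))
E
```

```text
time_s: 5.18
eef_pos: [0.5243, -0.0769, 0.1257]
eef_rot: [-0.319, 0.614, 0.641, -0.333]
wrist_force: [-18.1, 2.3, -0.6]
opening: 0.552
[-0.88712685  1.21175464 -1.06760713] [-0.00259127  0.00331106 -0.00141522] [[-0.043  0.573 -0.818]
 [ 0.999  0.025 -0.035]
 [ 0.    -0.819 -0.574]]
```

View pics/w5.png

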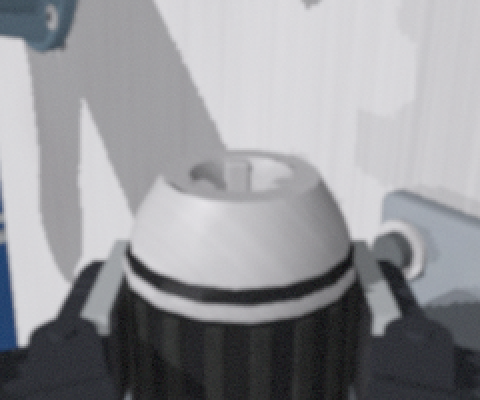

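```bash
python3 -m jog '[[[0,0,0],[0.1,0,0],0.4],[[0,0,0],[0.2,0,0],0.4],[[0,-0.5,0],[0.28,0,0],0.4],[[0,-0.5,0],[0.34,0,0],0.4],[[0,-0.5,0],[0.34,0,0],0.4]]'
python3 - <<'E'
from ik import *
o,p,A=st();print(o['torque'],p-(G+A[:,2]*.005),A.round(3))
p,d=camera("wrist");cv2.imwrite("pics/w6.png",cv2.resize(p[180:230,270:370,::-1],None,fx=7,fy=7,interpolation=2))
E
```

```text
time_s: 5.65
eef_pos: [0.5234, -0.0774, 0.1282]
eef_rot: [-0.419, 0.551, 0.575, -0.436]
wrist_force: [-16.9, -1.3, 5.0]
opening: 0.552
[1.22115862 1.07711334 0.70157041] [-0.0027477   0.00278896 -0.00042808] [[-0.041  0.269 -0.962]
 [ 0.999  0.013 -0.039]
 [ 0.002 -0.963 -0.269]]
```

View pics/w6.png

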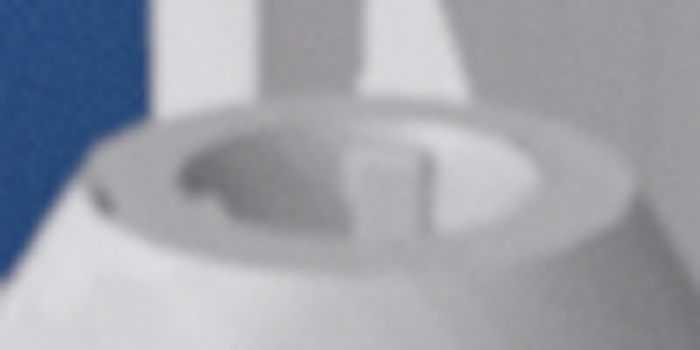

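```bash
python3 -m jog '[[[0,0,0],[0,0,0],1],[[0,0,0],[0,0,0],1],[[0,0,0],[0,0,0],1],[[0,0.6,0],[-0.12,0,0],1],[[0,1.2,-0.1],[-0.24,0,0],1],[[0,1.8,-0.3],[-0.36,0,0],1],[[0,2.3,-0.6],[-0.48,0,0],1],[[0,2.8,-0.9],[-0.6,0,0],1],[[0,3.3,-1.2],[-0.72,0,0],1],[[0,3.7,-1.7],[-0.84,0,0],1],[[0,4.1,-2.1],[-0.96,0,0],1],[[0,4.4,-2.6],[-1.08,0,0],1],[[0,4.7,-3.2],[-1.2,0,0],1],[[0,4.8,-3.7],[-1.3,0,0],1],[[0,-24,-12],[-1.3,0,0],1],[[0,-62,-23],[-1.3,0,0],1],[[0,-100,-34],[-1.3,0,0],1],[[0,-111,-36],[-1.3,0,0],1]]'
python3 - <<'E'
from ik import *
o,p,A=st();print(p,A.round(3))
# goal: above saw with tool x along +y-ish saw axis
S=np.array([.4222,.3110,.046]);yw=-.046
goal([.4222,.311-.09,.22],Rg(0,yw))
E
```

```text
time_s: 7.2
eef_pos: [0.5307, -0.0788, 0.2531]
eef_rot: [0.007, 0.693, 0.721, 0.005]
wrist_force: [0.4, -0.5, 1.1]
opening: 0.999
[ 0.5306582  -0.07876225  0.25313634] [[-0.04   0.999  0.017]
 [ 0.999  0.04  -0.002]
 [-0.003  0.017 -1.   ]]
shift [304.  -96.8  30.7] rv [0.017 0.002 0.086]
```

```bash
python3 -m jog '[[[334,-96,30],[0,0,0.086],1],[[334,-96,30],[0,0,0.086],1],[[334,-96,30],[0.017,0,0.086],1],[[334,-96,30],[0.017,0,0.086],1],[[334,-96,30],[0.017,0,0.086],1],[[334,-96,30],[0.017,0,0.086],1],[[334,-96,30],[0.017,0,0.086],1],[[334,-96,30],[0.017,0,0.086],1],[[334,-96,30],[0.017,0,0.086],1],[[334,-96,30],[0.017,0,0.086],1],[[334,-96,30],[0.017,0,0.086],1],[[334,-96,30],[0.017,0,0.086],1]]'
python3 - <<'E'
from h import *
o,p,A=st();print(o['q'],p,A.round(3))
c=get_calibration("wrist")
p,d=camera("wrist");cv2.imwrite("pics/w7.png",p[:,:,::-1]);np.savez("w7.npz",d=d,**c)
E
```

```text
time_s: 8.2
eef_pos: [0.4222, 0.2503, 0.2212]
eef_rot: [0.001, 0.723, 0.691, -0.0]
wrist_force: [-0.0, -0.6, -0.1]
opening: 0.993
[ 0.29443702  0.01420127  1.83898178 -0.00264947  1.28782365  0.34119482] [0.4222245  0.25032699 0.22117852] [[ 0.046  0.999  0.001]
 [ 0.999 -0.046 -0.002]
 [-0.002  0.001 -1.   ]]
```

View pics/w7.png

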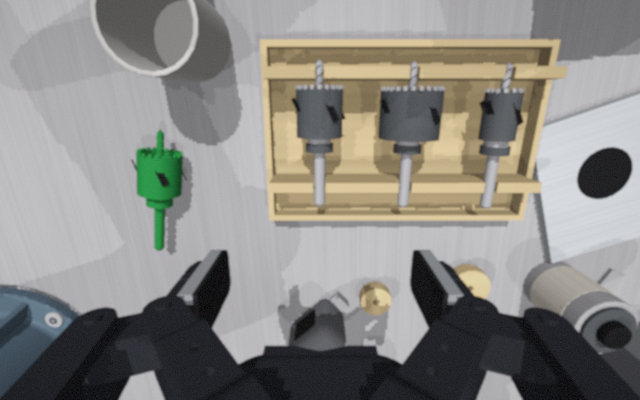

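Run:
```python
from h import *
im=cv2.imread("pics/w7.png");crop(im,265,50,385,220,3.5,"pics/c_w7.png")
```

```text
(no output)
```

View pics/c_w7.png

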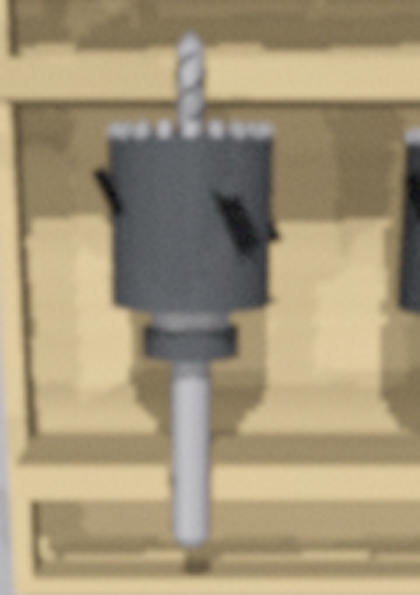

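Run:
```python
from h import *
z=np.load("w7.npz");c={k:(z[k] if z[k].ndim else float(z[k])) for k in('fx','fy','cx','cy','world_from_camera')}
f=lambda x,y,Z:atz("wrist",265+x/3.5,50+y/3.5,Z,c)
a=f(190,35,.046);b=f(191,543,.046);print("pilot",a,"shank",b,np.linalg.norm(a-b))
u=(a-b)/np.linalg.norm(a-b);print(u, "mid from shank",b+u*.092,"from pilot",a-u*.048)
print(f(112,300,.05),f(272,300,.05), "cup back edge z.046",f(190,303,.046))
d=z['d']
for y in(150,200,250): 
  uu,vv=int(265+190/3.5),int(50+y/3.5);print(pt("wrist",uu,vv,d[vv,uu],c).round(4))
```

```text
pilot [0.42659989 0.36012899 0.046     ] shank [0.42056043 0.22195158 0.046     ] 0.13830933157324676
[0.04366632 0.99904617 0.        ] mid from shank [0.42457773 0.31386383 0.046     ] from pilot [0.42450391 0.31217478 0.046     ]
[0.40232494 0.29420079 0.05      ] [0.44583528 0.29222357 0.05      ] cup back edge z.046 [0.42347514 0.29197312 0.046     ]
[0.4251 0.3324 0.067 ]
[0.4245 0.3199 0.0671]
[0.424  0.308  0.0674]
```

Run:
```python
import bench
print([n for n in dir(bench) if not n.startswith('__')])
print(getattr(bench,'tip_extent',None))
from h import *
goal([.4244,.313,.10],Rg(0,-.044)); goal([.4244,.313,.042],Rg(0,-.044))
z=np.load("w7.npz");c={k:(z[k] if z[k].ndim else float(z[k])) for k in('fx','fy','cx','cy','world_from_camera')};d=z['d']
for u,v in((280,160),(360,110),(272,130),(268,60)):print(pt("wrist",u,v,d[v,u],c).round(4))
```

```text
['MotionError', 'camera', 'get_calibration', 'get_obs', 'hand_in', 'tip_extent']
0.014
shift [ 63.3  -1.1 120.9] rv [ 0.001  0.002 -0.003]
shift [ 63.4  -1.2 178.9] rv [ 0.001  0.002 -0.003]
[0.3782 0.2635 0.006 ]
[0.4679 0.3135 0.0069]
[0.3724 0.2969 0.0072]
[0.3754 0.3663 0.0115]
```

```bash
python3 -m jog '[[[40,-1,20],[0,0,0],0.68],[[63,-1,50],[0,0,0],0.68],[[63,-1,85],[0,0,0],0.68],[[63,-1,120],[0,0,0],0.68],[[63,-1,125],[0,0,0],0.68],[[63,-1,125],[0,0,0],0.68]]'
python3 - <<'E'
from h import *
goal([.4244,.313,.041],Rg(0,-.044))
p,d=camera("wrist");cv2.imwrite("pics/w8.png",p[:,:,::-1])
E
```

```text
time_s: 8.75
eef_pos: [0.4233, 0.3108, 0.0939]
eef_rot: [0.0, 0.724, 0.69, -0.003]
wrist_force: [0.6, -0.6, 1.1]
opening: 0.675
shift [ 2.5  1.2 52.8] rv [-0.004  0.005 -0.005]
```

View pics/w8.png

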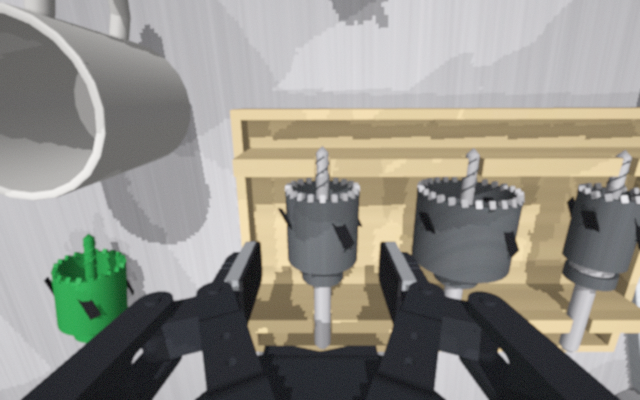

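```bash
python3 -m jog '[[[2,1,25],[0,0,-0.005],0.68],[[2,1,45],[0,0,-0.005],0.68],[[2,1,53],[0,0,-0.005],0.68],[[2,1,53],[0,0,-0.005],0.68],[[2,1,53],[0,0,-0.005],0.3],[[2,1,53],[0,0,-0.005],0.3],[[2,1,53],[0,0,-0.005],0.3],[[2,1,53],[0,0,-0.005],0.3],[[2,1,53],[0,0,-0.005],0.3]]'
python3 - <<'E'
from h import *
o,p,A=st();print(p,A.round(4))
p,d=camera("wrist");cv2.imwrite("pics/w9.png",p[:,:,::-1])
E
```

```text
time_s: 9.55
eef_pos: [0.4256, 0.3137, 0.045]
eef_rot: [0.001, 0.722, 0.691, -0.001]
wrist_force: [-5.9, -1.5, 3.4]
opening: 0.499
[0.42564097 0.31368673 0.04499802] [[ 4.39e-02  9.99e-01 -8.00e-04]
 [ 9.99e-01 -4.39e-02 -2.60e-03]
 [-2.60e-03 -7.00e-04 -1.00e+00]]
```

View pics/w9.png

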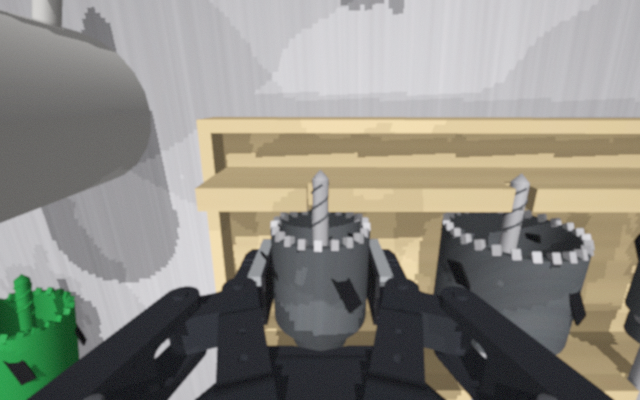

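```bash
python3 -m jog '[[[0,0,-20],[0,0,0],0.3],[[0,0,-50],[0,0,0],0.3],[[0,0,-85],[0,0,0],0.3],[[0,0,-115],[0,0,0],0.3],[[0,0,-115],[0,0,0],0.3]]'
python3 - <<'E'
from ik import *
o,p,A=st();print(p,o['torque'],o['wrist_force'])
goal([.524,.073,.150],Rg(0,.04))
c=get_calibration("wrist")
p,d=camera("wrist");cv2.imwrite("pics/w10.png",p[:,:,::-1]);np.savez("w10.npz",d=d,**c)
p,d=camera("scene");cv2.imwrite("pics/s10.png",p[:,:,::-1])
E
```

```text
time_s: 10.02
eef_pos: [0.4303, 0.3161, 0.169]
eef_rot: [0.003, 0.722, 0.691, 0.006]
wrist_force: [1.7, 1.4, -0.5]
opening: 0.49
[0.43032287 0.31610419 0.16896349] [ 0.11576064 -0.09191395  0.01325746] [ 1.68905796  1.44490822 -0.52489789]
shift [-238.8  104.    19.3] rv [ 0.013 -0.003 -0.084]
```

View pics/w10.png

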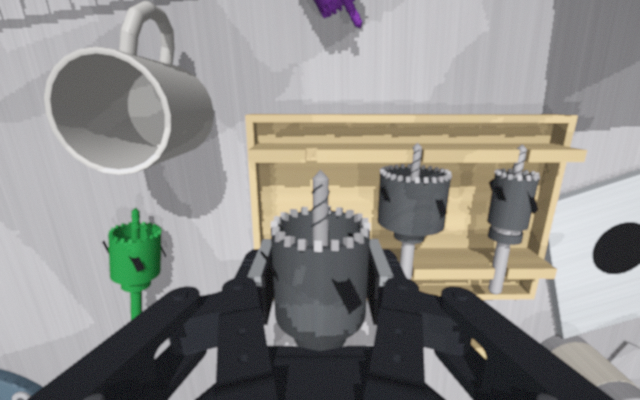

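View pics/s10.png

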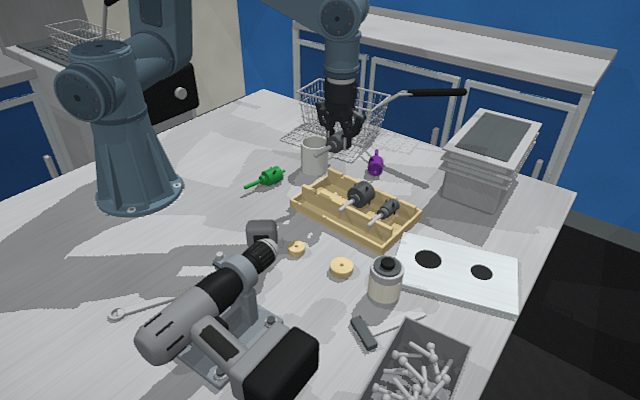

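```bash
python3 -m jog '[[[-239,104,19],[0,0,-0.084],0.3],[[-239,104,19],[0,0,-0.084],0.3],[[-239,104,19],[0.007,0,-0.084],0.3],[[-239,104,19],[0.013,-0.003,-0.084],0.3],[[-239,104,19],[0.013,-0.003,-0.084],0.3],[[-239,104,19],[0.013,-0.003,-0.084],0.3],[[-239,104,19],[0.013,-0.003,-0.084],0.3],[[-239,104,19],[0.013,-0.003,-0.084],0.3],[[-239,104,19],[0.013,-0.003,-0.084],0.3],[[-239,104,19],[0.013,-0.003,-0.084],0.3],[[-239,104,19],[0.013,-0.003,-0.084],0.3]]'
python3 - <<'E'
from ik import *
o,p,A=st();print(p,A.round(4))
goal([.524,.073,.129],Rg(0,.04))
p,d=camera("wrist");cv2.imwrite("pics/w11.png",p[:,:,::-1])
p,d=camera("scene");crop(p[:,:,::-1],200,180,340,300,5,"pics/s11.png")
p,d=camera("top");crop(p[:,:,::-1],300,160,460,240,5,"pics/t11.png")
E
```

```text
time_s: 11.03
eef_pos: [0.5199, 0.0728, 0.1442]
eef_rot: [-0.002, 0.692, 0.722, -0.004]
wrist_force: [0.3, 1.2, -1.3]
opening: 0.494
[0.51990911 0.07276619 0.1441878 ] [[-0.0418  0.9991 -0.0094]
 [ 0.9991  0.0418 -0.0027]
 [-0.0023 -0.0095 -1.    ]]
shift [ 0.1  4.2 15.1] rv [-0.01   0.002  0.002]
```

View pics/w11.png

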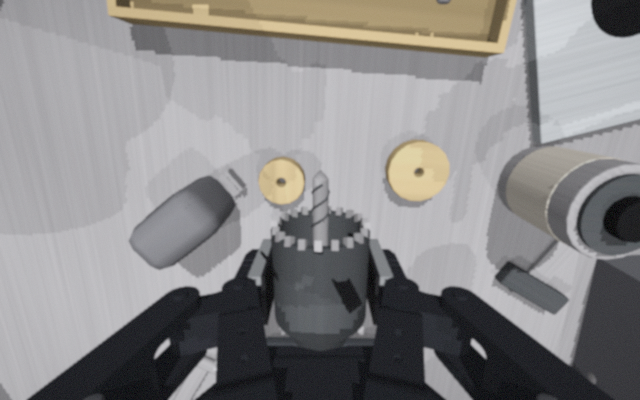

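View pics/s11.png

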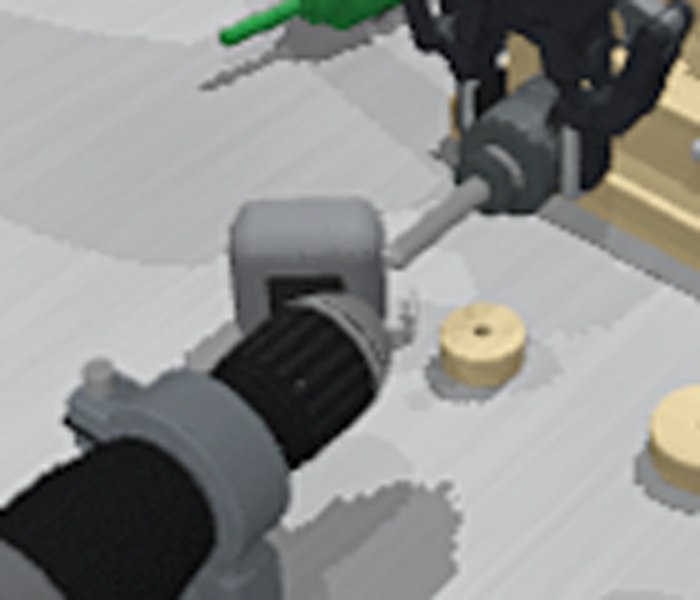

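View pics/t11.png

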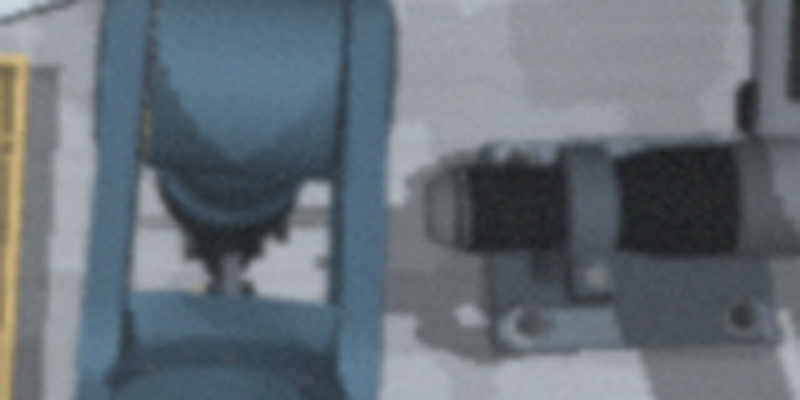

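```bash
python3 -m jog '[[[0,4,15],[-0.01,0.002,0.002],0.3],[[0,4,15],[-0.01,0.002,0.002],0.3],[[0,4,15],[-0.01,0.002,0.002],0.3],[[0,4,15],[-0.01,0.002,0.002],0.3]]'
python3 - <<'E'
from ik import *
o,p,A=st();print(p,A.round(4))
goal([.524,.073,.129],Rg(0,.04))
p,d=camera("scene");im=np.ascontiguousarray(p[:,:,::-1]);crop(im,200,180,340,300,5,"pics/s12.png")
o,p,A=st()
M=p+A@[-.0007,0,-.001]
for k in(-.092,-.036,-.022): print("saw",k,(np.array(proj("scene",M+A@[k,0,0]))-[200,180])*5)
N=np.array([.529,-.044,.13]);ax=np.array([-.04,.999,0])
for k in(0,-.014,-.058,-.074,-.101): print("chuck",k,(np.array(proj("scene",N+ax*k))-[200,180])*5)
for k,r in((-.014,.0245),(-.058,.0245),(0,.0155)):
  pts=[(np.array(proj("scene",N+ax*k+r*np.array([np.cos(t),.04*np.cos(t),np.sin(t)])))-[200,180])*5 for t in np.arange(0,6.3,.1)]
  im2=cv2.imread("pics/s12.png") if k==-.014 else im2
  cv2.polylines(im2,[np.array(pts).round().astype(int)],True,(0,0,255),1)
a,b=[(np.array(proj("scene",M+A@[k,0,0]))-[200,180])*5 for k in(-.092,-.022)]
cv2.line(im2,tuple(a.astype(int)),tuple(b.astype(int)),(0,0,255),1)
cv2.imwrite("pics/s12b.png",im2)
E
```

```text
time_s: 11.52
eef_pos: [0.5241, 0.073, 0.1299]
eef_rot: [0.001, 0.693, 0.721, 0.0]
wrist_force: [0.8, -0.2, -1.2]
opening: 0.494
[0.52412888 0.07301875 0.12988   ] [[-4.080e-02  9.992e-01  1.200e-03]
 [ 9.992e-01  4.080e-02 -7.000e-04]
 [-8.000e-04  1.200e-03 -1.000e+00]]
shift [-0.  -0.1  0.9] rv [0.001 0.001 0.001]
saw -0.092 [397.75443122 291.48207361]
saw -0.036 [485.74836003 216.85930055]
saw -0.022 [506.57636442 199.19622464]
chuck 0 [356.92220869 328.21075892]
chuck -0.014 [332.74879664 348.73994899]
chuck -0.058 [252.99637363 416.46942989]
chuck -0.074 [222.48252062 442.38321841]
chuck -0.101 [169.01890183 487.78701946]
```

View pics/s12b.png

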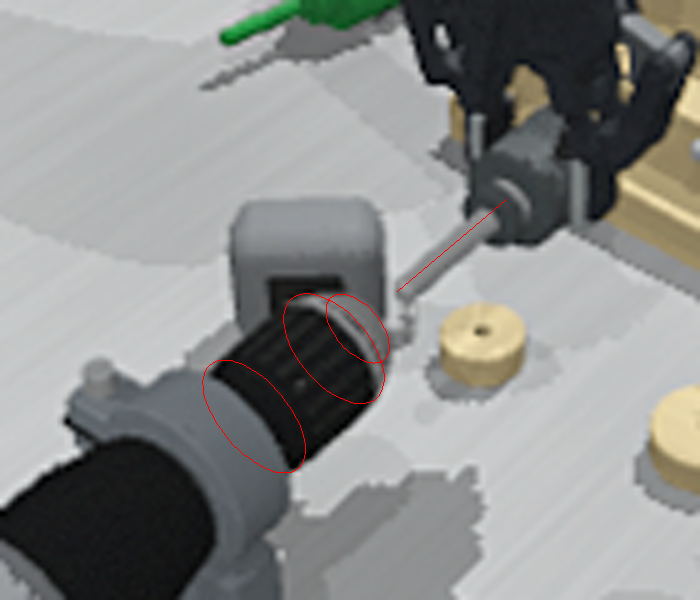

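Run:
```python
from ik import *
ims=[]
for i in range(4):
    p,d=camera("scene");ims.append(p[:,:,::-1].astype(float))
im=np.mean(ims,0).astype(np.uint8);np.save("s13.npy",im)
crop(im,235,200,315,275,9,"pics/s13.png")
o,p,A=st();print(p)
```

```text
[0.52453378 0.07265368 0.1300576 ]
```

View pics/s13.png

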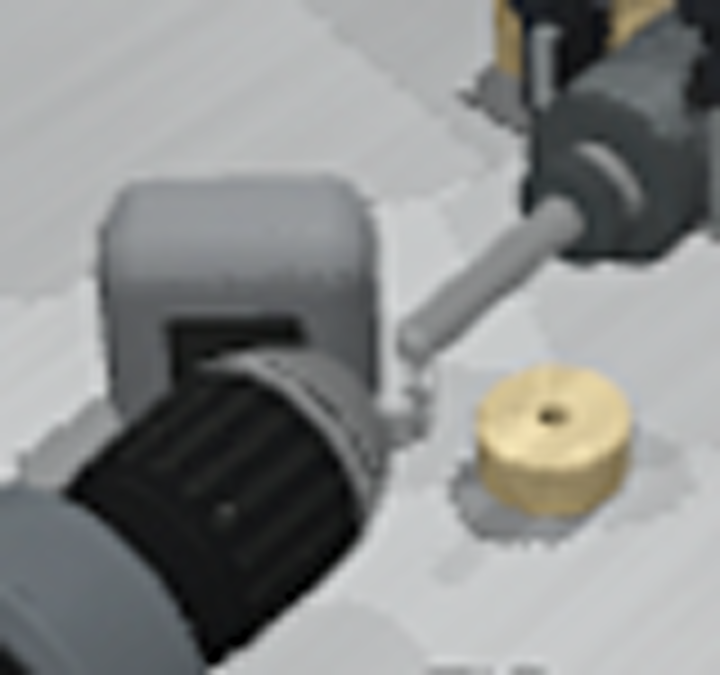

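Run:
```python
from ik import *
c=get_calibration("scene");T=c['world_from_camera'];C=T[:3,3]
N=np.array([.529,-.044,.13]);ax=np.array([-.04,.9992,0]);
px=lambda x,y:np.array([235+(x+.5)/9-.5,200+(y+.5)/9-.5])
def edge(P0,ax,r,k):
    P=P0+ax*k; v=C-P; v-=ax*(v@ax); D=np.linalg.norm(v);v/=D; w=np.cross(ax,v)
    s=r/D; return [np.array(proj("scene",P+r*(s*v+sg*np.sqrt(1-s*s)*w),c)) for sg in(1,-1)]
def off(pt,e1,e2):
    t=(e2-e1)/np.linalg.norm(e2-e1);n=np.array([-t[1],t[0]]); n*=np.sign(n[0]); return (pt-e1)@n, n
def rep(P0,ax,r,k1,k2,pts):
    a=edge(P0,ax,r,k1);b=edge(P0,ax,r,k2)
    for i in(0,1):
        for q in pts:
            o,n=off(px(*q),a[i],b[i]); 
            if abs(o)<6: print("edge",i,q,"offset px",o.round(2),n.round(2))
    mmpx=(np.linalg.norm(C-P0))/431; print("mm/px",mmpx*1000)
rep(N,ax,.0245,-.014,-.058,[(75,490),(205,375),(140,432),(215,660),(362,520),(290,590)])
o,p,A=st();M=p+A@[-.0007,0,-.001]
rep(M,A[:,0],.0055,-.092,-.036,[(405,325),(545,203),(430,352),(580,225)])
n=np.array([.7,.7]);cam=T[:3,:3]@[.7,.7,0];print("perp dir world",cam)
```

```text
edge 0 (215, 660) offset px -1.22 [0.67 0.75]
edge 0 (362, 520) offset px -1.97 [0.67 0.75]
edge 0 (290, 590) offset px -1.48 [0.67 0.75]
edge 1 (75, 490) offset px 1.52 [0.63 0.78]
edge 1 (205, 375) offset px 0.68 [0.63 0.78]
edge 1 (140, 432) offset px 1.06 [0.63 0.78]
mm/px 1.9162724125226687
edge 0 (405, 325) offset px -4.89 [0.65 0.76]
edge 0 (545, 203) offset px -5.07 [0.65 0.76]
edge 0 (430, 352) offset px -0.81 [0.65 0.76]
edge 0 (580, 225) offset px -0.68 [0.65 0.76]
edge 1 (405, 325) offset px 0.79 [0.64 0.77]
edge 1 (545, 203) offset px 0.4 [0.64 0.77]
edge 1 (430, 352) offset px 4.88 [0.64 0.77]
edge 1 (580, 225) offset px 4.77 [0.64 0.77]
mm/px 2.07385730820299
perp dir world [ 0.81675921  0.09461042 -0.55131957]
```

```bash
python3 -m jog '[[[-12,0,1],[0,0,0],0.3],[[-24,0,1],[0,0,0],0.3],[[-32,0,1],[0,0,0],0.3],[[-38,0,1],[0,0,0],0.3],[[-44,0,1],[0,0,0],0.3],[[-44,0,1],[0,0,0],0.3]]'
python3 - <<'E'
from ik import *
o,p,A=st();print(p,A.round(4),o['wrist_force'],o['torque'])
p,d=camera("scene");crop(p[:,:,::-1],235,200,315,275,9,"pics/s14.png")
E
```

```text
time_s: 12.27
eef_pos: [0.5265, 0.0272, 0.1291]
eef_rot: [0.001, 0.693, 0.721, 0.0]
wrist_force: [0.1, -0.5, -2.1]
opening: 0.496
[0.52645061 0.02717291 0.12911508] [[-0.0384  0.9993  0.0023]
 [ 0.9993  0.0384 -0.0011]
 [-0.0012  0.0023 -1.    ]] [ 0.14116236 -0.46169264 -2.14055627] [-0.00280576  0.02229032 -0.02834356]
```

View pics/s14.png

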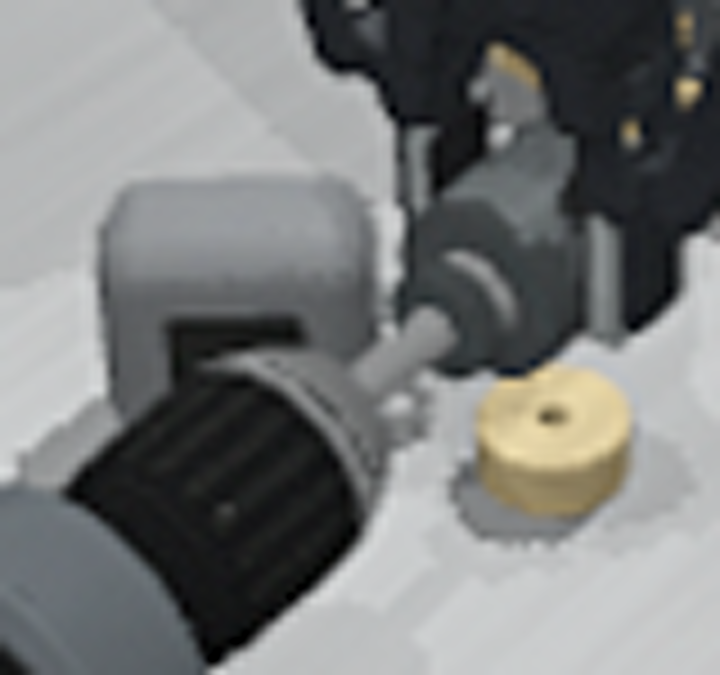

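```bash
python3 -m jog '[[[-8,0,0],[0,0,0],0.3],[[-14,0,0],[0,0,0],0.3],[[-18,0,0],[0,0,0],0.3],[[-21,0,0],[0,0,0],0.3],[[-23,0,0],[0,0,0],0.3],[[-23,0,0],[0,0,0],0.3]]'
```

```text
time_s: 12.82
eef_pos: [0.5273, 0.0045, 0.1291]
eef_rot: [0.001, 0.693, 0.72, 0.001]
wrist_force: [0.7, -0.7, -1.5]
opening: 0.498
```

```bash
python3 -m jog '[[[-1,0,0],[0,0,0],0.3],[[-2,0,0],[0,0,0],0.3],[[-3,0,0],[0,0,0],0.3],[[-3,0,0],[0,0,0],0.3]]'; python3 -m jog '[[[-1,0,0],[0,0,0],0.3],[[-2,0,0],[0,0,0],0.3],[[-2,0,0],[0,0,0],0.3]]'
```

```text
time_s: 13.15
eef_pos: [0.5273, 0.003, 0.129]
eef_rot: [0.0, 0.693, 0.721, 0.001]
wrist_force: [0.3, 6.6, -1.7]
opening: 0.499
time_s: 13.4
eef_pos: [0.5272, 0.003, 0.129]
eef_rot: [-0.001, 0.693, 0.721, 0.003]
wrist_force: [0.0, 9.1, -0.3]
opening: 0.497
```

```bash
python3 -m jog '[[[-3,0,0],[0,0,0],0.3],[[-4,0,0],[0,0,0],0.3],[[-4,0,0],[0,0,0],0.3]]'
python3 - <<'E'
from ik import *
o,p,A=st();print(p,A.round(4),o['wrist_force'],o['torque'])
ims=[camera("scene")[0][:,:,::-1].astype(float) for i in range(3)]
im=np.mean(ims,0).astype(np.uint8)
crop(im,240,205,300,255,13,"pics/s15.png")
p,d=camera("wrist");cv2.imwrite("pics/w15.png",p[:,:,::-1])
E
```

```text
time_s: 13.65
eef_pos: [0.5271, 0.0028, 0.1288]
eef_rot: [-0.004, 0.693, 0.721, 0.005]
wrist_force: [0.6, 18.2, 0.4]
opening: 0.494
[0.52706354 0.00278054 0.12882298] [[-0.0394  0.9992  0.0016]
 [ 0.9992  0.0394  0.0119]
 [ 0.0118  0.002  -0.9999]] [ 0.55775059 18.23416551  0.3671362 ] [ 2.59520414 -0.14484092  0.16537979]
```

View pics/s15.png

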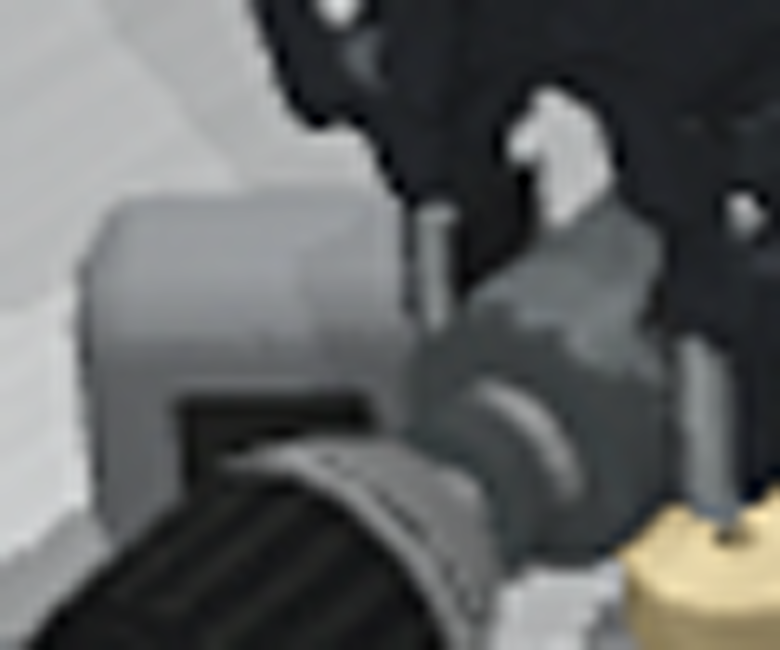

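View pics/w15.png

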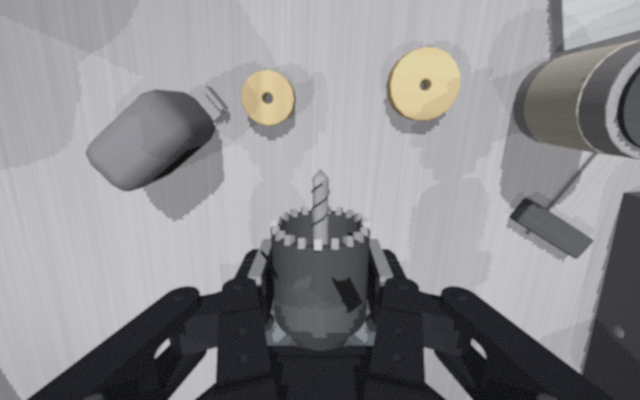

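```bash
python3 -m jog '[[[0,0,0],[0,-0.012,0],0.3],[[-0.5,0,0],[0,-0.012,0],0.3],[[-0.5,0,0],[0,-0.012,0],0.3]]'; python3 -m jog '[[[0,0,0],[0,0,0],0.8],[[0,0,0],[0,0,0],0.8],[[0,0,0],[0,0,0],0.8],[[0,0,-20],[0,0,0],1],[[0,0,-60],[0,0,0],1],[[0,0,-100],[0,0,0],1],[[0,0,-120],[0,0,0],1],[[0,0,-120],[0,0,0],1]]'
python3 - <<'E'
from ik import *
o,p,A=st();print(p,A.round(4),o['wrist_force'])
c=get_calibration("wrist")
p,d=camera("wrist");cv2.imwrite("pics/w16.png",p[:,:,::-1]);np.savez("w16.npz",d=d,**c)
E
```

```text
time_s: 14.1
eef_pos: [0.5269, 0.003, 0.1287]
eef_rot: [0.0, 0.693, 0.721, 0.001]
wrist_force: [0.0, 6.8, -1.2]
opening: 0.493
time_s: 14.77
eef_pos: [0.53, 0.0017, 0.2553]
eef_rot: [0.005, 0.693, 0.721, 0.004]
wrist_force: [0.2, -0.4, 0.5]
opening: 1.003
[0.5300095  0.00165675 0.2552626 ] [[-0.0398  0.9991  0.0127]
 [ 0.9992  0.0398 -0.0025]
 [-0.003   0.0126 -0.9999]] [ 0.16218686 -0.39514296  0.49596156]
```

View pics/w16.png

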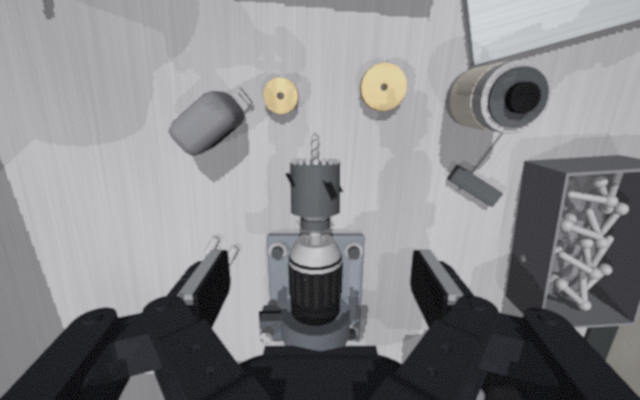

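Run:
```python
from ik import *
im=cv2.imread("pics/w16.png");crop(im,275,125,355,325,3.8,"pics/c_w16.png");crop(im,280,205,350,275,9,"pics/c_w16b.png")
```

```text
(no output)
```

View pics/c_w16.png

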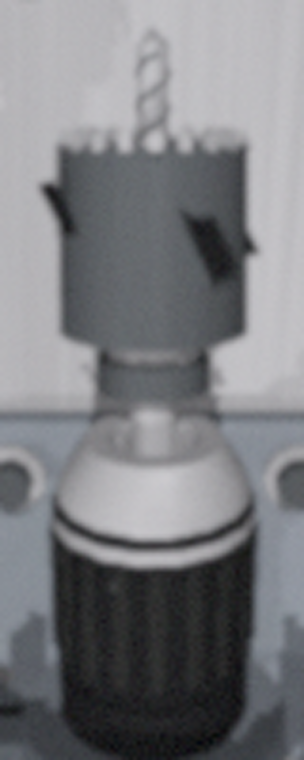

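View pics/c_w16b.png

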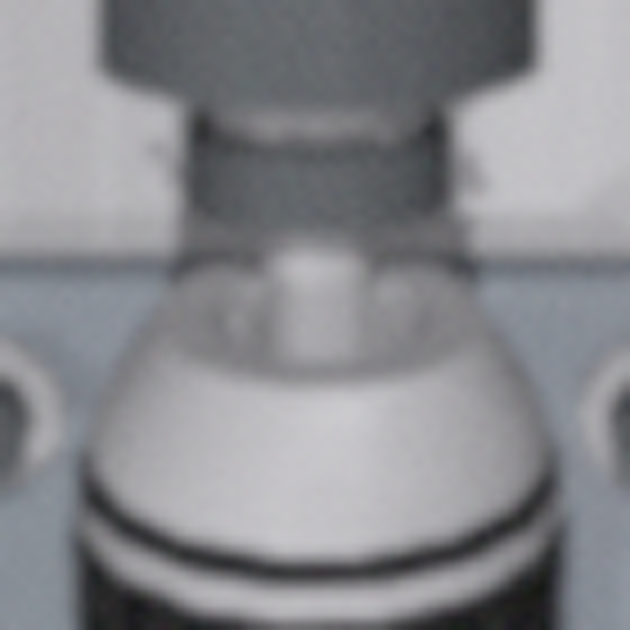

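Run:
```python
from ik import *
z=np.load("w16.npz");c={k:(z[k] if z[k].ndim else float(z[k])) for k in('fx','fy','cx','cy','world_from_camera')}
f=lambda x,y,Z:atz("wrist",280+(x+.5)/9-.5,205+(y+.5)/9-.5,Z,c).round(4)
print("cup back top",f(317,105,.151),"nut rear top",f(317,232,.1425))
for Z,y in((.146,375),(.145,370),(.144,370)):print("nose rim top",f(317,y,Z))
print("rim half width",f(165,320,.13),f(470,320,.13))
print("black line top",f(317,572,.153),"sides",f(85,480,.13),f(555,480,.13))
d=z['d']
for y in range(60,600,24):
    u,v=int(280+317/9),int(205+y/9);print(y,pt("wrist",u,v,d[v,u],c).round(4))
# predict image rows if home / step, nose -.0427/-.0475
for nm,y in(("nut rear top if mid at y=.0023",.0023-.036),("cup back",.0023-.022)):
    Z=.1425 if "nut" in nm else .151
    print(nm,(proj("wrist",[.529,y,Z],c)[1]-205+.5)*9-.5)
```

```text
cup back top [ 0.5275 -0.0117  0.151 ] nut rear top [ 0.528  -0.0277  0.1425]
nose rim top [ 0.5285 -0.0407  0.146 ]
nose rim top [ 0.5285 -0.0407  0.145 ]
nose rim top [ 0.5285 -0.0412  0.144 ]
rim half width [ 0.5135 -0.0432  0.13  ] [ 0.5438 -0.0422  0.13  ]
black line top [ 0.5291 -0.0574  0.153 ] sides [ 0.5057 -0.0612  0.13  ] [ 0.5533 -0.0597  0.13  ]
60 [ 0.5276 -0.0101  0.1433]
84 [ 0.5277 -0.0126  0.1437]
108 [ 0.5278 -0.015   0.1443]
132 [ 0.528  -0.0204  0.1351]
156 [ 0.528  -0.0222  0.1375]
180 [ 0.5281 -0.0254  0.1363]
204 [ 0.5282 -0.0267  0.1378]
228 [ 0.5283 -0.0293  0.1382]
252 [ 0.5285 -0.0355  0.1307]
276 [ 0.5285 -0.0371  0.1313]
300 [ 0.5286 -0.0399  0.1315]
324 [ 0.5287 -0.0425  0.1323]
348 [ 0.5288 -0.0448  0.1315]
372 [ 0.5288 -0.0426  0.1417]
396 [ 0.5288 -0.0439  0.1448]
420 [ 0.5289 -0.0458  0.1448]
444 [ 0.5289 -0.0468  0.1483]
468 [ 0.529  -0.0492  0.149 ]
492 [ 0.5291 -0.0509  0.1493]
516 [ 0.5292 -0.0529  0.1508]
540 [ 0.5292 -0.0556  0.1511]
564 [ 0.5293 -0.0568  0.1523]
588 [ 0.5294 -0.0592  0.1531]
nut rear top if mid at y=.0023 290.92995945615434
cup back 188.65789476097794
```

```bash
sed -i 's/^G=.*/G=np.array([.5304,-.080,.130])/' h.py
python3 - <<'E'
from ik import *
goal([.5304,-.080,.245],Rg(0));goal([.5304,-.080,.125],Rg(0))
E
```

```text
shift [-82.   -1.6   7.3] rv [ 0.008  0.002 -0.   ]
shift [-81.8  -2.6 127.3] rv [ 0.008  0.002 -0.   ]
```

```bash
python3 -m jog '[[[-40,-1,0],[0,0,0],1],[[-78,-1,5],[0.008,0.002,0],1],[[-82,-2,20],[0.008,0.002,0],1],[[-82,-2,55],[0.008,0.002,0],1],[[-82,-2.5,90],[0.008,0.002,0],1],[[-82,-2.5,120],[0.008,0.002,0],1],[[-82,-2.6,127],[0.008,0.002,0],1],[[-82,-2.6,127],[0.008,0.002,0],1]]'
python3 - <<'E'
from ik import *
A=Rg(1.3);goal(G+.005*A[:,2],A)
E
```

```text
time_s: 15.48
eef_pos: [0.5276, -0.0795, 0.1217]
eef_rot: [-0.003, 0.693, 0.721, -0.001]
wrist_force: [-0.2, 0.4, 0.4]
opening: 1.001
shift [-0.6 -2.1 -7. ] rv [ 1.293 -0.003  0.002]
```

```bash
python3 -m jog '[[[-0.6,2.1,-3.4],[0.12,0,0],1],[[-0.6,1.5,-3.5],[0.24,0,0],1],[[-0.6,0.9,-3.7],[0.36,0,0],1],[[-0.6,0.4,-4],[0.48,0,0],1],[[-0.6,0,-4.3],[0.6,0,0],1],[[-0.6,-0.6,-4.6],[0.72,0,0],1],[[-0.6,-1,-5],[0.84,0,0],1],[[-0.6,-1.4,-5.5],[0.96,0,0],1],[[-0.6,-1.7,-6],[1.08,0,0],1],[[-0.6,-2,-6.5],[1.2,0,0],1],[[-0.6,-2.1,-7],[1.293,0,0],1],[[-0.6,-2.1,-7],[1.293,0,0],1],[[-0.6,-2.1,-7],[1.293,0,0],1],[[-0.6,-2.1,-7],[1.293,0,0],0.4],[[-0.6,-2.1,-7],[1.293,0,0],0.4],[[-0.6,-2.1,-7],[1.293,0,0],0.4],[[-0.6,-2.1,-7],[1.293,0,0],0.4],[[-0.6,-2.1,-7],[1.293,0,0],0.4]]'
python3 - <<'E'
from ik import *
o,p,A=st();print(p-(G+A[:,2]*.005),A.round(4),o['torque'])
p,d=camera("wrist");cv2.imwrite("pics/w17.png",p[:,:,::-1])
E
```

```text
time_s: 16.98
eef_pos: [0.5276, -0.0806, 0.1295]
eef_rot: [-0.417, 0.553, 0.577, -0.433]
wrist_force: [14.2, 0.7, -6.0]
opening: 0.555
[ 0.00197113 -0.00041251  0.00084826] [[-0.0407  0.2781 -0.9597]
 [ 0.9992  0.0138 -0.0383]
 [ 0.0026 -0.9605 -0.2784]] [ 0.27091308 -1.93863339  0.10187791]
```

View pics/w17.png

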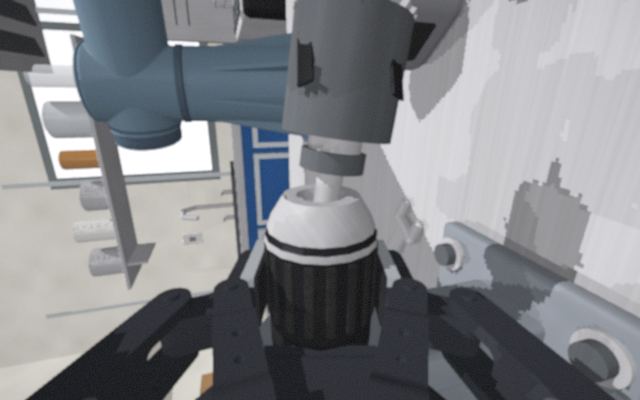

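```bash
python3 -m jog '[[[0,0.6,0],[-0.12,0,0],0.4],[[0,1.2,-0.1],[-0.24,0,0],0.4],[[0,1.8,-0.3],[-0.36,0,0],0.4],[[0,2.3,-0.6],[-0.48,0,0],0.4],[[0,2.8,-0.9],[-0.6,0,0],0.4],[[0,3.3,-1.2],[-0.72,0,0],0.4],[[0,3.7,-1.7],[-0.84,0,0],0.4],[[0,4.1,-2.1],[-0.96,0,0],0.4],[[0,4.4,-2.6],[-1.08,0,0],0.4],[[0,4.7,-3.2],[-1.2,0,0],0.4],[[0,4.8,-3.7],[-1.3,0,0],0.4],[[0,4.9,-4.1],[-1.38,0,0],0.4],[[0,4.9,-4.1],[-1.38,0,0],0.4]]'
python3 - <<'E'
from ik import *
o,p,A=st();print(p-(G+A[:,2]*.005),A.round(4),o['torque'])
p,d=camera("wrist");cv2.imwrite("pics/w18.png",p[:,:,::-1])
E
```

```text
time_s: 18.12
eef_pos: [0.5307, -0.0799, 0.1261]
eef_rot: [0.032, 0.693, 0.719, 0.035]
wrist_force: [5.0, 1.7, -16.3]
opening: 0.552
[-1.81931740e-04  5.77094687e-05  1.06506680e-03] [[-0.0366  0.9948  0.095 ]
 [ 0.9993  0.0361  0.0068]
 [ 0.0033  0.0952 -0.9955]] [ 0.15670238 -0.53177341 -1.10804173]
```

View pics/w18.png

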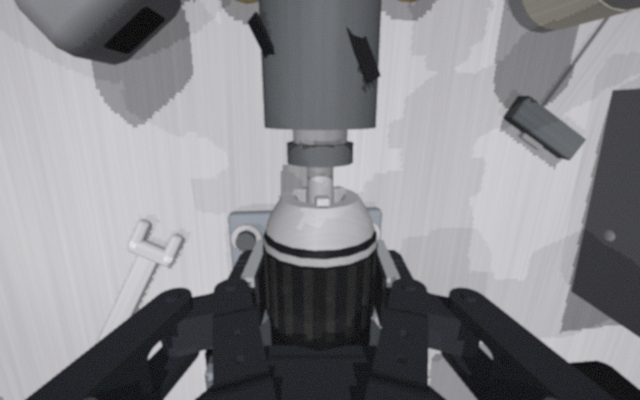

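```bash
python3 -m jog '[[[0,0,0],[0,0,0],1],[[0,0,0],[0,0,0],1],[[0,0,0],[0,0,0],1],[[0,0,-30],[0,0,0],1],[[0,0,-70],[0,0,0],1],[[0,0,-105],[0.05,0,0],1],[[0,0,-120],[0.1,0,0],1],[[0,0,-120],[0.1,0,0],1]]'
python3 - <<'E'
from ik import *
o,p,A=st();print(p)
goal([.5272,.003,.22],Rg(0))
goal([.5272,.003,.129],Rg(0))
c=get_calibration("wrist")
p,d=camera("wrist");cv2.imwrite("pics/w19.png",p[:,:,::-1]);np.savez("w19.npz",d=d,**c)
crop(cv2.imread("pics/w19.png"),275,60,365,260,3.8,"pics/c_w19.png")
u=320
for v in list(range(20,260,12)): print(v,pt("wrist",u,v,d[v,u],c).round(4))
E
```

```text
time_s: 18.83
eef_pos: [0.524, -0.082, 0.2518]
eef_rot: [-0.001, 0.693, 0.721, -0.001]
wrist_force: [0.3, 0.0, 0.3]
opening: 1.001
[ 0.52404276 -0.08203445  0.25183356]
shift [84.9  6.5 31.7] rv [-0.003  0.001 -0.002]
shift [ 85.    6.7 122.7] rv [-0.003  0.001 -0.002]
20 [ 0.5171  0.0771 -0.0012]
32 [0.5176 0.0648 0.0013]
44 [ 5.181e-01  5.310e-02 -2.000e-04]
56 [0.5195 0.0226 0.1472]
68 [0.5198 0.015  0.1468]
80 [0.5201 0.0071 0.1476]
92 [ 0.5204 -0.0009  0.1491]
104 [ 0.5207 -0.0091  0.1486]
116 [ 0.5211 -0.0179  0.1372]
128 [ 0.5214 -0.0267  0.1386]
140 [ 0.5222 -0.0532 -0.0014]
152 [ 0.5221 -0.044   0.1454]
164 [ 0.5224 -0.0525  0.1489]
176 [ 0.5228 -0.061   0.1524]
188 [ 0.5231 -0.0701  0.1532]
200 [ 0.5235 -0.0796  0.1533]
212 [ 0.5239 -0.0893  0.1535]
224 [ 0.5243 -0.1001  0.1518]
236 [ 0.5247 -0.1108  0.1511]
248 [ 0.525  -0.1182  0.1575]
```

View pics/w19.png

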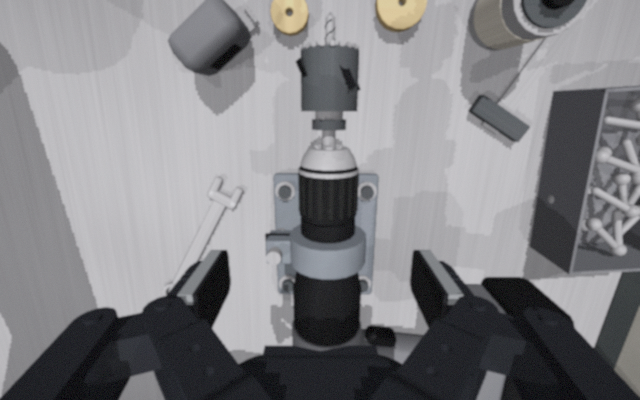

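```bash
python3 -m jog '[[[45,6,0],[0,0,0],1],[[80,6.5,10],[0,0,0],1],[[85,6.7,35],[-0.003,0,0],0.9],[[85,6.7,75],[-0.003,0,0],0.8],[[85,6.7,110],[-0.003,0,0],0.8],[[85,6.7,125],[-0.003,0,-0.002],0.8],[[85,6.7,126],[-0.003,0,-0.002],0.8],[[85,6.7,126],[-0.003,0,-0.002],0.3],[[85,6.7,126],[-0.003,0,-0.002],0.3],[[85,6.7,126],[-0.003,0,-0.002],0.3],[[85,6.7,126],[-0.003,0,-0.002],0.3],[[85,6.7,126],[-0.003,0,-0.002],0.3]]'
python3 - <<'E'
from ik import *
o,p,A=st();print(p,A.round(4),o['torque'])
goal([.5272,.003,.130],Rg(0))
E
```

```text
time_s: 19.88
eef_pos: [0.5268, 0.0037, 0.1242]
eef_rot: [0.0, 0.693, 0.721, 0.001]
wrist_force: [0.8, 1.6, 0.4]
opening: 0.493
[0.5267907  0.0036893  0.12422051] [[-4.060e-02  9.992e-01  1.600e-03]
 [ 9.992e-01  4.060e-02  4.000e-04]
 [ 4.000e-04  1.600e-03 -1.000e+00]] [ 0.14736684 -0.24126628  0.05949079]
shift [-0.7  0.4 -5.8] rv [ 0.002 -0.     0.001]
```

```bash
python3 -m jog '[[[0,0,-1.5],[0,0,0],0.3],[[0,0,-3],[0,0,0],0.3],[[-1,0,-3.3],[0,0,0],0.3],[[-2,0,-3.3],[0,0,0],0.3],[[-3,0,-3.3],[0,0,0],0.3],[[-4,0,-3.3],[0,0,0],0.3],[[-4,0,-3.3],[0,0,0],0.3]]'
```

```text
time_s: 20.47
eef_pos: [0.526, -0.0002, 0.1268]
eef_rot: [-0.001, 0.693, 0.721, 0.0]
wrist_force: [-0.6, 2.9, -9.1]
opening: 0.498
```

```bash
python3 -m jog '[[[-1,0,0],[0,0,0],0.3],[[-2,0,0],[0,0,0],0.3],[[-3,0,0],[0,0,0],0.3],[[-4,0,0],[0,0,0],0.3],[[-4,0,0],[0,0,0],0.3]]'
```

```text
time_s: 20.88
eef_pos: [0.5258, -0.0009, 0.1265]
eef_rot: [-0.003, 0.693, 0.721, 0.002]
wrist_force: [1.5, 17.3, -6.6]
opening: 0.497
```

```bash
python3 -m jog '[[[0,0,0],[0,0,0],0.3],[[0,0,0],[0,0,0],0.8],[[0,0,0],[0,0,0],0.8],[[0,0,0],[0,0,0],0.8],[[0,0,-20],[0,0,0],1],[[0,0,-60],[0,0,0],1],[[0,0,-100],[0,0,0],1],[[0,0,-115],[0,0,0],1],[[0,0,-115],[0,0,0],1]]'
python3 - <<'E'
from ik import *
goal([.5304,-.080,.245],Rg(0));goal([.5304,-.080,.125],Rg(0))
E
```

```text
time_s: 21.63
eef_pos: [0.5294, -0.0031, 0.248]
eef_rot: [0.002, 0.693, 0.721, 0.005]
wrist_force: [0.7, 0.1, 0.5]
opening: 1.001
shift [-76.9  -2.1   2.7] rv [ 0.01  -0.003  0.   ]
shift [-77.3  -3.3 122.7] rv [ 0.01  -0.003  0.   ]
```

```bash
python3 -m jog '[[[-40,-1,0],[0,0,0],1],[[-74,-2,4],[0.01,0,0],1],[[-77,-2,20],[0.01,0,0],1],[[-77,-3,55],[0.01,0,0],1],[[-77,-3,90],[0.01,0,0],1],[[-77,-3.3,118],[0.01,0,0],1],[[-77,-3.9,123],[0.13,0,0],1],[[-77,-4.5,122.6],[0.25,0,0],1],[[-77,-5.1,122.4],[0.37,0,0],1],[[-77,-5.6,122.1],[0.49,0,0],1],[[-77,-6.1,121.8],[0.61,0,0],1],[[-77,-6.1,121.8],[0.61,0,0],1],[[-77,-6.1,121.8],[0.61,0,0],1],[[-77,-6.1,121.8],[0.61,0,0],0.4],[[-77,-6.1,121.8],[0.61,0,0],0.4],[[-77,-6.1,121.8],[0.61,0,0],0.4],[[-77,-6.1,121.8],[0.61,0,0],0.4],[[-77,-6.1,121.8],[0.61,0,0],0.4]]'
python3 - <<'E'
from ik import *
o,p,A=st();print(p-(G+A[:,2]*.005),A.round(4),A.T@o['torque'],A.T@o['wrist_force'])
p,d=camera("wrist");cv2.imwrite("pics/w20.png",p[:,:,::-1])
E
```

```text
time_s: 23.13
eef_pos: [0.5287, -0.0802, 0.1277]
eef_rot: [-0.204, 0.662, 0.69, -0.211]
wrist_force: [4.3, -0.5, 3.8]
opening: 0.552
[ 0.00105557 -0.00011107  0.00186668] [[-0.0401  0.8276 -0.5598]
 [ 0.9992  0.0343 -0.0208]
 [ 0.002  -0.5602 -0.8283]] [-0.65815842 -0.0123524  -0.02307408] [-0.61457493  1.3915449  -5.49717198]
```

View pics/w20.png

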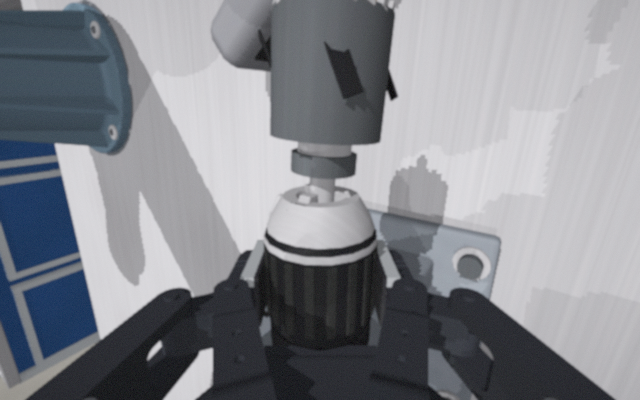

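```bash
python3 -m jog '[[[0,0.5,0],[-0.1,0,0],0.4],[[0,1,-0.1],[-0.2,0,0],0.4],[[0,1,-0.1],[-0.2,0,0],0.4],[[0,1,-0.1],[-0.2,0,0],0.4]]'
python3 - <<'E'
from ik import *
o,p,A=st();print(p-(G+A[:,2]*.005),R.from_matrix(Rg(0).T@A).as_rotvec(),A.T@o['torque'],A.T@o['wrist_force'])
p,d=camera("wrist");cv2.imwrite("pics/w21.png",p[:260,:,::-1])
E
```

```text
time_s: 23.52
eef_pos: [0.5292, -0.0802, 0.1276]
eef_rot: [-0.137, 0.679, 0.707, -0.141]
wrist_force: [3.4, 1.1, -3.7]
opening: 0.55
[ 0.00070301 -0.00016339  0.00220032] [3.94645573e-01 1.90632102e-03 2.68125195e-05] [-0.89382925 -0.05839765 -0.11688686] [1.00546159 4.54043988 2.06638715]
```

View pics/w21.png

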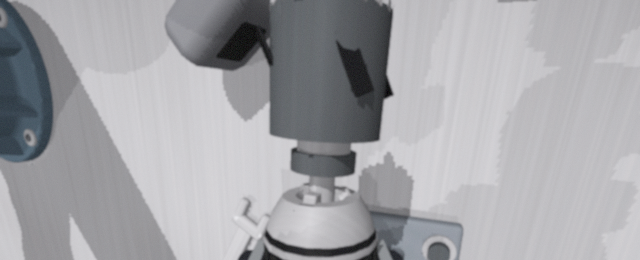

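```bash
python3 -m jog '[[[0,0.4,0],[-0.08,0,0],0.4],[[0,0.7,-0.1],[-0.15,0,0],0.4],[[0,0.7,-0.1],[-0.15,0,0],0.4],[[0,0.7,-0.1],[-0.15,0,0],0.4]]'
python3 - <<'E'
from ik import *
o,p,A=st();print(p-(G+A[:,2]*.005),R.from_matrix(Rg(0).T@A).as_rotvec(),A.T@o['torque'],A.T@o['wrist_force'])
p,d=camera("wrist");cv2.imwrite("pics/w22.png",p[:260,:,::-1])
E
```

```text
time_s: 23.9
eef_pos: [0.5296, -0.0802, 0.1274]
eef_rot: [-0.087, 0.688, 0.715, -0.089]
wrist_force: [0.4, 0.7, -1.4]
opening: 0.558
[ 0.00039257 -0.00015221  0.00223861] [2.49596993e-01 2.41009542e-03 1.90425608e-04] [-0.44927649 -0.05785707 -0.13837581] [0.67930512 0.7508568  1.22019234]
```

View pics/w22.png

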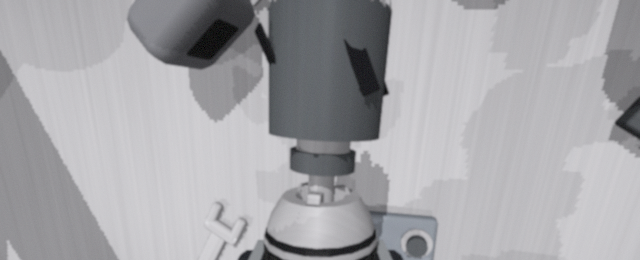

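```bash
python3 -m jog '[[[0,0,0],[0,0,0],1],[[0,0,0],[0,0,0],1],[[0,0,0],[0,0,0],1],[[0,0.6,-0.1],[-0.12,0,0],1],[[0,1.2,-0.2],[-0.25,0,0],1],[[0,-9,-39],[-0.25,0,0],1],[[0,-19,-78],[-0.25,0,0],1],[[0,-29,-116],[-0.25,0,0],1],[[0,-29,-116],[-0.25,0,0],1]]'
python3 - <<'E'
from ik import *
o,p,A=st();print(p)
goal([.5272,.003,.128],Rg(0))
c=get_calibration("wrist")
p,d=camera("wrist");cv2.imwrite("pics/w23.png",p[:,:,::-1])
for u in(322,326,330):
 print(u,[ (v,*pt("wrist",u,v,np.median(d[v-1:v+2,u-1:u+2]),c).round(4)[1:]) for v in(56,68,80,92,104,116,128,152,164,188,200,212)])
E
```

```text
time_s: 24.7
eef_pos: [0.5341, -0.0819, 0.2562]
eef_rot: [0.005, 0.693, 0.721, 0.003]
wrist_force: [2.2, -0.0, 1.4]
opening: 0.997
[ 0.53410469 -0.08194792  0.25616434]
shift [ 85.6  -5.  127.8] rv [ 0.012  0.003 -0.   ]
322 [(56, np.float64(0.0229), np.float64(0.1493)), (68, np.float64(0.0151), np.float64(0.1498)), (80, np.float64(0.0072), np.float64(0.1494)), (92, np.float64(-0.0009), np.float64(0.1498)), (104, np.float64(-0.0091), np.float64(0.1494)), (116, np.float64(-0.0181), np.float64(0.1379)), (128, np.float64(-0.0269), np.float64(0.141)), (152, np.float64(-0.0447), np.float64(0.1453)), (164, np.float64(-0.0532), np.float64(0.1498)), (188, np.float64(-0.0715), np.float64(0.1526)), (200, np.float64(-0.0815), np.float64(0.1519)), (212, np.float64(-0.0914), np.float64(0.1523))]
326 [(56, np.float64(0.023), np.float64(0.1491)), (68, np.float64(0.0153), np.float64(0.1489)), (80, np.float64(0.0074), np.float64(0.1487)), (92, np.float64(-0.0007), np.float64(0.1486)), (104, np.float64(-0.009), np.float64(0.1486)), (116, np.float64(-0.0182), np.float64(0.1339)), (128, np.float64(-0.0271), np.float64(0.1378)), (152, np.float64(-0.0447), np.float64(0.1443)), (164, np.float64(-0.0533), np.float64(0.1487)), (188, np.float64(-0.0716), np.float64(0.1517)), (200, np.float64(-0.0813), np.float64(0.1522)), (212, np.float64(-0.0912), np.float64(0.1526))]
330 [(56, np.float64(0.0233), np.float64(0.1478)), (68, np.float64(0.0155), np.float64(0.1478)), (80, np.float64(0.0075), np.float64(0.1477)), (92, np.float64(-0.0006), np.float64(0.1474)), (104, np.float64(-0.0089), np.float64(0.1475)), (116, np.float64(-0.0174), np.float64(0.1469)), (128, np.float64(-0.0274), np.float64(0.1328)), (152, np.float64(-0.0451), np.float64(0.1412)), (164, np.float64(-0.0535), np.float64(0.1472)), (188, np.float64(-0.0723), np.float64(0.149)), (200, np.float64(-0.0822), np.float64(0.1491)), (212, np.float64(-0.0923), np.float64(0.1492))]
```

View pics/w23.png

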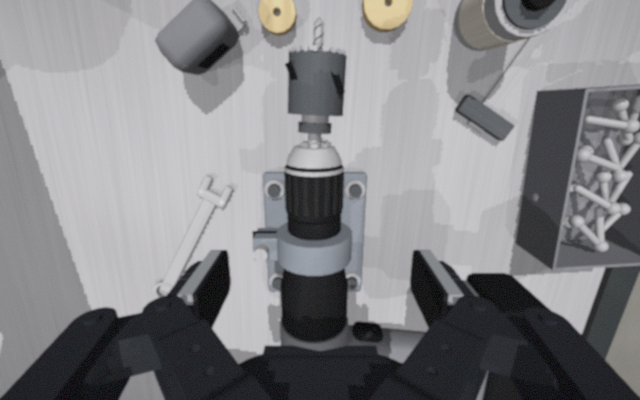

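```bash
python3 -m jog '[[[45,-5,0],[0,0,0],1],[[80,-5,10],[0.012,0,0],1],[[85,-5,35],[0.012,0.003,0],0.9],[[85,-5,75],[0.012,0.003,0],0.8],[[85,-5,110],[0.012,0.003,0],0.8],[[85,-5,126],[0.012,0.003,0],0.8],[[85,-5,128],[0.012,0.003,0],0.8],[[85,-5,128],[0.012,0.003,0],0.3],[[85,-5,128],[0.012,0.003,0],0.3],[[85,-5,128],[0.012,0.003,0],0.3],[[85,-5,128],[0.012,0.003,0],0.3],[[85,-5,128],[0.012,0.003,0],0.3]]';  python3 -m jog '[[[-1,0,0],[0,0,0],0.3],[[-2,0,0],[0,0,0],0.3],[[-3,0,0],[0,0,0],0.3],[[-3,0,0],[0,0,0],0.3]]'
```

```text
time_s: 25.75
eef_pos: [0.5272, 0.0029, 0.126]
eef_rot: [-0.0, 0.693, 0.721, 0.0]
wrist_force: [2.4, 0.8, 0.2]
opening: 0.5
time_s: 26.08
eef_pos: [0.5271, 0.0017, 0.1262]
eef_rot: [-0.001, 0.693, 0.721, 0.001]
wrist_force: [1.8, 10.4, -0.4]
opening: 0.498
```

```bash
python3 -m jog '[[[-2,0,0],[0,0,0],0.3],[[-4,0,0],[0,0,0],0.3],[[-6,0,0],[0,0,0],0.3],[[-6,0,0],[0,0,0],0.3]]';python3 -m jog '[[[-2,0,0],[0,0,0],0.3],[[-4,0,0],[0,0,0],0.3],[[-6,0,0],[0,0,0],0.3],[[-7,0,0],[0,0,0],0.3],[[-7,0,0],[0,0,0],0.3]]'
```

```text
time_s: 26.42
eef_pos: [0.527, 0.0013, 0.1263]
eef_rot: [-0.005, 0.693, 0.721, 0.005]
wrist_force: [3.4, 27.8, 1.8]
opening: 0.497
time_s: 26.83
eef_pos: [0.5268, 0.0013, 0.1263]
eef_rot: [-0.009, 0.693, 0.721, 0.009]
wrist_force: [2.7, 32.4, 3.1]
opening: 0.495
```

```bash
python3 -m jog '[[[0,0,0],[0,-0.02,0],0.3],[[0,0,0],[0,-0.02,0],0.3],[[0,0,0],[0,-0.02,0],0.8],[[0,0,0],[0,-0.02,0],0.8],[[0,0,0],[0,-0.02,0],0.8],[[0,0,-20],[0,-0.02,0],1],[[0,0,-60],[0,-0.02,0],1],[[0,0,-100],[0,-0.02,0],1],[[0,0,-115],[0,-0.02,0],1],[[0,0,-115],[0,-0.02,0],1]]'
python3 - <<'E'
from ik import *
goal([.5304,-.080,.245],Rg(0));goal([.5304,-.080,.125],Rg(0))
c=get_calibration("wrist")
p,d=camera("wrist");cv2.imwrite("pics/w24.png",p[:,:,::-1]);np.savez("w24.npz",d=d,**c)
im=cv2.imread("pics/w24.png");crop(im,275,125,365,275,5,"pics/c_w24.png")
E
```

```text
time_s: 27.67
eef_pos: [0.5297, -0.0033, 0.2469]
eef_rot: [0.002, 0.693, 0.721, 0.005]
wrist_force: [1.2, 0.1, -0.9]
opening: 1.0
shift [-76.7  -2.3   1.6] rv [ 0.01  -0.003 -0.   ]
shift [-77.1  -3.5 121.6] rv [ 0.01  -0.003 -0.   ]
```

View pics/c_w24.png

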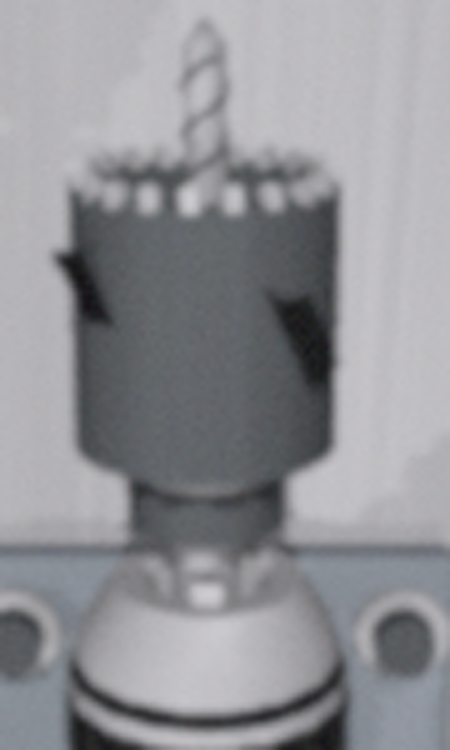

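```bash
python3 - <<'E'
from ik import *
z=np.load("w24.npz");c={k:(z[k] if z[k].ndim else float(z[k])) for k in('fx','fy','cx','cy','world_from_camera')}
f=lambda x,y,Z:atz("wrist",275+(x+.5)/5-.5,125+(y+.5)/5-.5,Z,c).round(4)
print("nut rear",f(205,547,.1435),"nose rim",f(205,612,.1455),"cup back",f(205,490,.152),"tip",f(203,25,.13))
d=z['d'];u=314
print([(v,*pt("wrist",u,v,d[v,u],c).round(4)[1:]) for v in range(216,262,3)])
E
python3 -m jog '[[[-40,-1,0],[0,0,0],1],[[-74,-2,4],[0.01,0,0],1],[[-77,-2,20],[0.01,0,0],1],[[-77,-3,55],[0.01,0,0],1],[[-77,-3,90],[0.01,0,0],1],[[-77,-3.3,117],[0.01,0,0],1],[[-77,-3.9,121.6],[0.13,0,0],1],[[-77,-4.7,121.5],[0.25,0,0],1],[[-77,-5.3,121.3],[0.37,0,0],1],[[-77,-5.8,121],[0.49,0,0],1],[[-77,-6.3,120.7],[0.61,0,0],1],[[-77,-6.7,120.4],[0.71,0,0],1],[[-77,-6.7,120.4],[0.71,0,0],1],[[-77,-6.7,120.4],[0.71,0,0],1],[[-77,-6.7,120.4],[0.71,0,0],0.4],[[-77,-6.7,120.4],[0.71,0,0],0.4],[[-77,-6.7,120.4],[0.71,0,0],0.4],[[-77,-6.7,120.4],[0.71,0,0],0.4],[[-77,-6.7,120.4],[0.71,0,0],0.4],[[-77,-6.7,120.4],[0.71,0,0],0.4]]'
python3 - <<'E'
from ik import *
o,p,A=st();print(p-(G+A[:,2]*.005),R.from_matrix(Rg(0).T@A).as_rotvec(),A.T@o['torque'],A.T@o['wrist_force'])
E
```

```text
nut rear [ 0.528  -0.031   0.1435] nose rim [ 0.5284 -0.0416  0.1455] cup back [ 0.5276 -0.0177  0.152 ] tip [0.5247 0.0509 0.13  ]
[(216, np.float64(-0.0129), np.float64(0.1504)), (219, np.float64(-0.0149), np.float64(0.1516)), (222, np.float64(-0.0181), np.float64(0.1498)), (225, np.float64(-0.0238), np.float64(0.1421)), (228, np.float64(-0.0262), np.float64(0.1427)), (231, np.float64(-0.0291), np.float64(0.1419)), (234, np.float64(-0.0315), np.float64(0.1425)), (237, np.float64(-0.038), np.float64(0.1342)), (240, np.float64(-0.0397), np.float64(0.1364)), (243, np.float64(-0.0409), np.float64(0.1398)), (246, np.float64(-0.0424), np.float64(0.1422)), (249, np.float64(-0.0434), np.float64(0.1457)), (252, np.float64(-0.045), np.float64(0.1478)), (255, np.float64(-0.0481), np.float64(0.1471)), (258, np.float64(-0.0497), np.float64(0.1492)), (261, np.float64(-0.0516), np.float64(0.1506))]
time_s: 29.38
eef_pos: [0.5258, -0.0798, 0.1248]
eef_rot: [-0.24, 0.65, 0.677, -0.247]
wrist_force: [1.4, -0.2, 6.1]
opening: 0.549
[-0.00135719  0.00034499 -0.00141125] [ 0.70192941  0.00369408 -0.00074418] [-0.04460467 -0.01701765 -0.02247934] [-0.20761265 -2.85571632 -5.55454261]
```

```bash
python3 -m jog '[[[0,0.5,0],[-0.1,0,0],0.4],[[0,1,-0.1],[-0.2,0,0],0.4],[[0,1.5,-0.2],[-0.3,0,0],0.4],[[0,1.9,-0.4],[-0.4,0,0],0.4],[[0,1.9,-0.4],[-0.4,0,0],0.4]]'
python3 - <<'E'
from ik import *
o,p,A=st();print(p-(G+A[:,2]*.005),R.from_matrix(Rg(0).T@A).as_rotvec(),A.T@o['torque'],A.T@o['wrist_force'],o['opening'])
p,d=camera("wrist");cv2.imwrite("pics/w25.png",p[:,:,::-1])
E
```

```text
time_s: 29.8
eef_pos: [0.5278, -0.0796, 0.1226]
eef_rot: [-0.102, 0.686, 0.713, -0.103]
wrist_force: [10.9, -0.8, -21.1]
opening: 0.555
[-0.00115352  0.0004364  -0.00256161] [0.29097984 0.00305806 0.00134834] [-2.9130175  -0.3070293   0.46206888] [-1.31220114 16.50080243 17.12222984] 0.5554035077751246
```

View pics/w25.png

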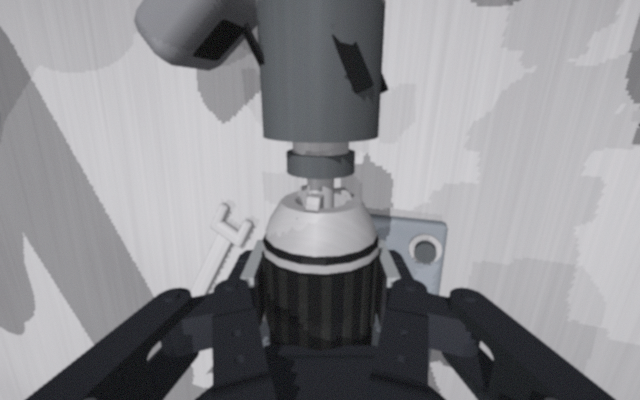

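```bash
python3 -m jog '[[[0,0.4,0],[-0.07,0,0],0.4],[[0,0.7,0],[-0.14,0,0],0.4],[[0,1,-0.1],[-0.2,0,0],0.4],[[0,1,-0.1],[-0.2,0,0],0.4]]'
python3 - <<'E'
from ik import *
o,p,A=st();print(p-(G+A[:,2]*.005),R.from_matrix(Rg(0).T@A).as_rotvec(),A.T@o['torque'],A.T@o['wrist_force'],o['opening'])
E
```

```text
time_s: 30.18
eef_pos: [0.5293, -0.0796, 0.1219]
eef_rot: [-0.031, 0.693, 0.72, -0.031]
wrist_force: [11.9, -1.2, -17.3]
opening: 0.556
[-0.00063152  0.0004113  -0.00313941] [0.08769075 0.00266222 0.0025444 ] [-1.73802561 -0.33518043  0.05504701] [-1.73259053 13.34794315 16.16473264] 0.5555250105589616
```

```bash
python3 -m jog '[[[0,0.3,0],[-0.06,0,0],0.4],[[0,0.5,0],[-0.12,0,0],0.4],[[0,0.5,0],[-0.12,0,0],0.4],[[0,0.5,0],[-0.12,0,0],0.4]]'
python3 - <<'E'
from ik import *
o,p,A=st();print(p-(G+A[:,2]*.005),R.from_matrix(Rg(0).T@A).as_rotvec(),A.T@o['torque'],A.T@o['wrist_force'],o['opening'])
p,d=camera("wrist");cv2.imwrite("pics/w26.png",p[:,:,::-1])
E
python3 -m jog '[[[0,0.3,0],[-0.06,0,0],0.4],[[0,0.5,0],[-0.12,0,0],0.4],[[0,0.5,0],[-0.12,0,0],0.4],[[0,0.5,0],[-0.12,0,0],0.4]]'
python3 - <<'E'
from ik import *
o,p,A=st();print(p-(G+A[:,2]*.005),R.from_matrix(Rg(0).T@A).as_rotvec(),A.T@o['torque'],A.T@o['wrist_force'],o['opening'])
p,d=camera("wrist");cv2.imwrite("pics/w27.png",p[:,:,::-1])
E
```

```text
time_s: 30.52
eef_pos: [0.5304, -0.0796, 0.122]
eef_rot: [0.012, 0.694, 0.72, 0.014]
wrist_force: [7.0, -0.0, -6.4]
opening: 0.56
[-0.00014275  0.0004298  -0.00299818] [-0.03597025  0.00212727  0.00332648] [-0.87472693  0.0288042  -0.098651  ] [-0.30733874  6.72034931  6.67159517] 0.5602630332801599
time_s: 30.9
eef_pos: [0.5314, -0.0794, 0.1221]
eef_rot: [0.054, 0.692, 0.717, 0.058]
wrist_force: [8.0, 1.5, -7.6]
opening: 0.557
[ 0.00023569  0.00060347 -0.00293866] [-0.15855062  0.00185788  0.00405404] [-0.95988143  0.12119653 -0.11376049] [1.24157813 6.7804358  8.80068105] 0.5572161943544349
```

View pics/w27.png

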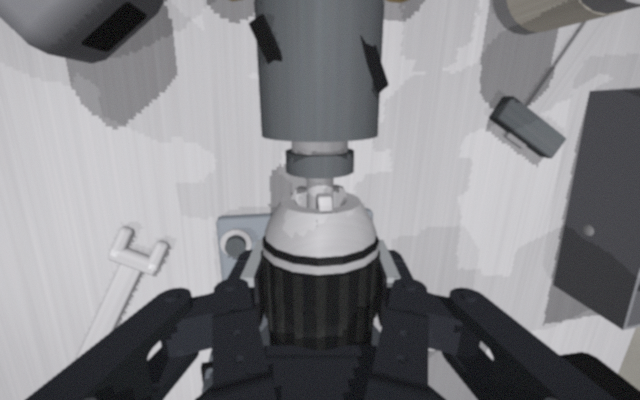

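Run:
```python
from h import *
rows=[]
for n in("w17","w18","w20","w25","w26","w27"):
    im=cv2.imread(f"pics/{n}.png")[275:335,262:382];rows.append(cv2.resize(im,None,fx=6,fy=1.6,interpolation=2).clip(0,60)*4)
cv2.imwrite("pics/ribs.png",np.vstack(rows).astype(np.uint8))
```

```text
(no output)
```

View pics/ribs.png

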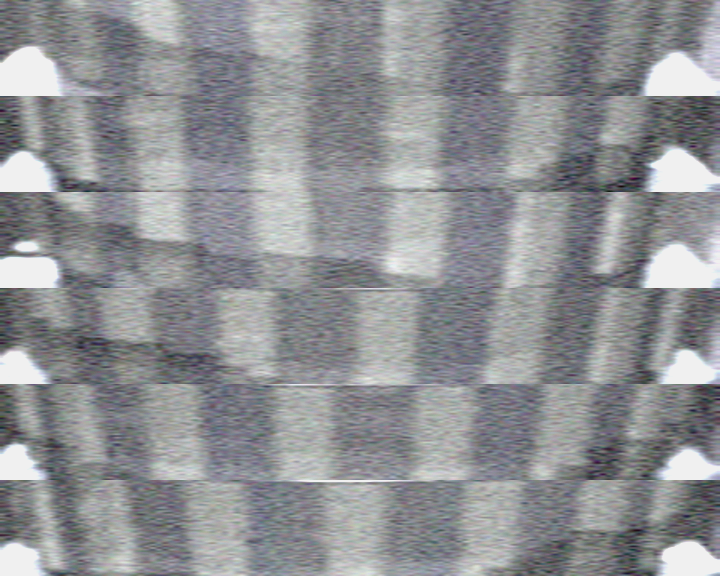

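Run:
```python
from ik import *
A=Rg(.45);goal(G+.005*A[:,2],A)
```

```text
shift [-0.6 -2.6 -3.9] rv [ 0.608 -0.003 -0.003]
```

```bash
python3 -m jog '[[[0,0,0],[0,0,0],1],[[0,0,0],[0,0,0],1],[[0,0,0],[0,0,0],1],[[0,0,-3],[0.12,0,0],1],[[0,-0.6,-3.2],[0.24,0,0],1],[[0,-1.2,-3.4],[0.36,0,0],1],[[0,-1.8,-3.6],[0.48,0,0],1],[[0,-2.6,-3.9],[0.6,0,0],1],[[0,-2.6,-3.9],[0.608,0,0],1],[[0,-2.6,-3.9],[0.608,0,0],1],[[0,-2.6,-3.9],[0.608,0,0],0.4],[[0,-2.6,-3.9],[0.608,0,0],0.4],[[0,-2.6,-3.9],[0.608,0,0],0.4],[[0,-2.6,-3.9],[0.608,0,0],0.4],[[0,-2.6,-3.9],[0.608,0,0],0.4]]'
python3 - <<'E'
from ik import *
o,p,A=st();print(p-(G+A[:,2]*.005),R.from_matrix(Rg(0).T@A).as_rotvec(),A.T@o['torque'],A.T@o['wrist_force'],o['opening'])
p,d=camera("wrist");cv2.imwrite("pics/w28.png",p[:,:,::-1])
E
python3 -m jog '[[[0,0.2,0],[-0.05,0,0],0.4],[[0,0.5,0],[-0.1,0,0],0.4],[[0,0.5,0],[-0.1,0,0],0.4],[[0,0.5,0],[-0.1,0,0],0.4]]'
python3 - <<'E'
from ik import *
o,p,A=st();print(p-(G+A[:,2]*.005),R.from_matrix(Rg(0).T@A).as_rotvec(),A.T@o['torque'],A.T@o['wrist_force'],o['opening'])
p,d=camera("wrist");cv2.imwrite("pics/w29.png",p[:,:,::-1])
E
python3 -m jog '[[[0,0.2,0],[-0.05,0,0],0.4],[[0,0.5,0],[-0.1,0,0],0.4],[[0,0.5,0],[-0.1,0,0],0.4],[[0,0.5,0],[-0.1,0,0],0.4]]'
python3 - <<'E'
from ik import *
o,p,A=st();print(p-(G+A[:,2]*.005),R.from_matrix(Rg(0).T@A).as_rotvec(),A.T@o['torque'],A.T@o['wrist_force'],o['opening'])
p,d=camera("wrist");cv2.imwrite("pics/w30.png",p[:,:,::-1])
rows=[]
for n in("w27","w28","w29","w30"):
    im=cv2.imread(f"pics/{n}.png")[275:335,262:382];rows.append(cv2.resize(im,None,fx=6,fy=2.4,interpolation=2).clip(0,60)*4)
cv2.imwrite("pics/ribs2.png",np.vstack(rows).astype(np.uint8))
E
```

```text
time_s: 32.2
eef_pos: [0.5288, -0.0797, 0.1271]
eef_rot: [-0.154, 0.677, 0.702, -0.159]
wrist_force: [1.5, 0.4, 4.4]
opening: 0.553
[0.0005608  0.00041179 0.00156368] [0.44652196 0.00235787 0.00335952] [-0.33643552  0.08593437 -0.09654544] [ 0.34310515 -0.47931568 -4.59598808] 0.5526148107301367
time_s: 32.58
eef_pos: [0.5291, -0.0797, 0.1269]
eef_rot: [-0.12, 0.684, 0.709, -0.124]
wrist_force: [2.6, -0.4, -2.8]
opening: 0.552
[0.00037512 0.00036004 0.0016517 ] [0.34668036 0.00209955 0.00380781] [-0.59191978  0.04049961 -0.03222995] [-0.51889572  3.3908729   1.71315022] 0.552022329351685
time_s: 32.97
eef_pos: [0.5291, -0.0797, 0.1257]
eef_rot: [-0.087, 0.689, 0.714, -0.089]
wrist_force: [3.9, -2.0, -10.0]
opening: 0.557
[-0.0001055   0.00038457  0.00050001] [0.24928429 0.00249261 0.0036678 ] [-0.95962749 -0.16509061 -0.2083518 ] [-2.15155869  6.18936658  8.75088706] 0.5566569911294362
```

View pics/ribs2.png

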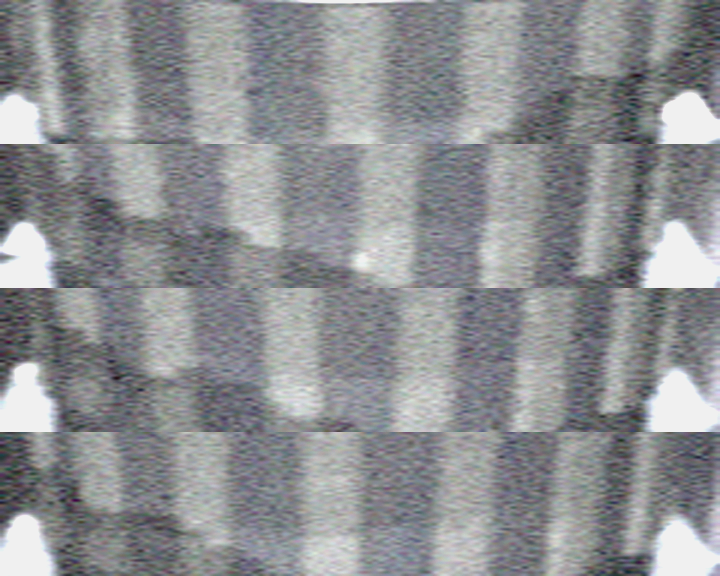

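Run:
```python
from h import *
def strip(im,r0,r1): 
    s=im[r0:r1,262:382]; return cv2.resize(s,(720,95),interpolation=2).clip(0,60)*4
rows=[]
rows.append(strip(cv2.imread("pics/w3.png"),275,318))
for n in("w4","w5"):
    im=cv2.resize(cv2.imread(f"pics/{n}.png"),None,fx=.5,fy=.5,interpolation=cv2.INTER_AREA);f=np.zeros((400,640,3),np.uint8);f[120:320,200:440]=im;rows.append(strip(f,275,318))
for n in("w17","w18","w20"): rows.append(strip(cv2.imread(f"pics/{n}.png"),275,318))
cv2.imwrite("pics/ribs3.png",np.vstack(rows).astype(np.uint8))
```

```text
(no output)
```

View pics/ribs3.png

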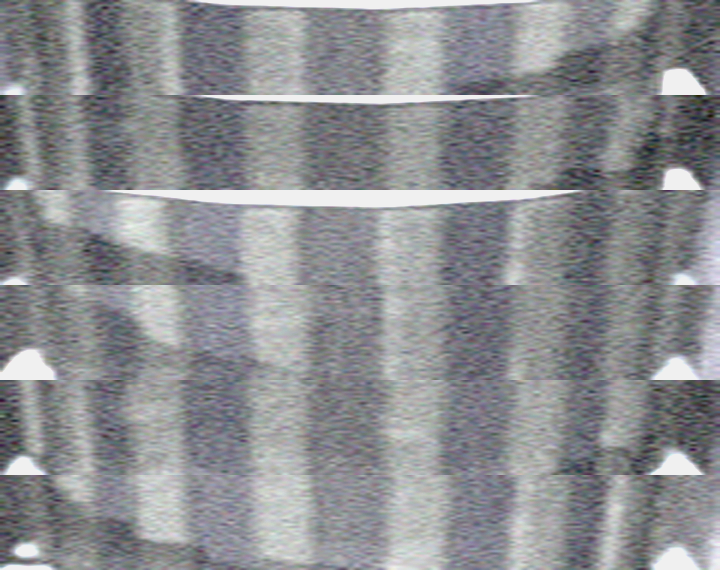

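```bash
python3 -m jog '[[[0,0,0],[0,0,0],0.4],[[0,0,0],[0,0,0],1],[[0,0,0],[0,0,0],1],[[0,0,0],[0,0,0],1],[[0,0.6,-0.1],[-0.12,0,0],1],[[0,1.2,-0.2],[-0.25,0,0],1],[[0,-9,-39],[-0.25,0,0],1],[[0,-19,-78],[-0.25,0,0],1],[[30,-29,-116],[-0.25,0,0],1],[[65,-29,-116],[-0.25,0,0],1],[[80,-29,-116],[-0.25,0,0],1],[[80,-29,-116],[-0.25,0,0],1]]'
python3 - <<'E'
from ik import *
o,p,A=st();print(p,o['wrist_force'])
c=get_calibration("wrist")
p,d=camera("wrist");cv2.imwrite("pics/w31.png",p[:,:,::-1]);np.savez("w31.npz",d=d,**c)
im=cv2.imread("pics/w31.png");crop(im,275,125,365,275,5,"pics/c_w31.png")
p,d=camera("scene");cv2.imwrite("pics/s31.png",p[:,:,::-1])
crop(p[:,:,::-1],225,190,325,275,7,"pics/c_s31.png")
E
```

```text
time_s: 34.02
eef_pos: [0.5269, 0.0029, 0.2474]
eef_rot: [0.0, 0.693, 0.721, 0.002]
wrist_force: [-0.2, -0.1, 0.1]
opening: 0.999
[0.52690818 0.00292757 0.24739419] [-0.17076709 -0.05940475  0.13718612]
```

View pics/c_w31.png

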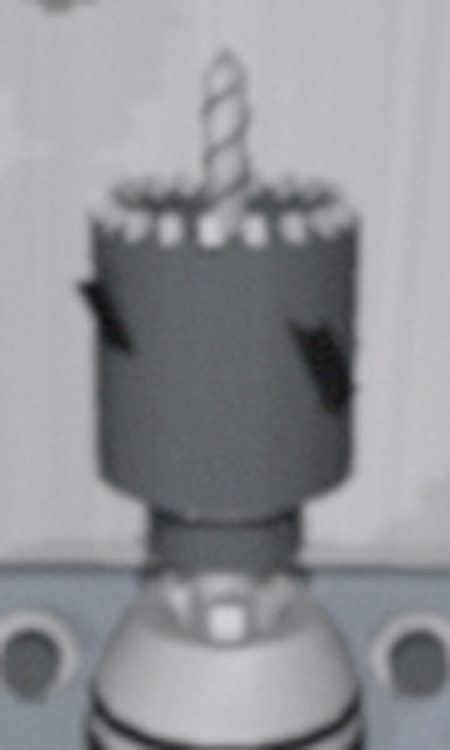

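View pics/c_s31.png

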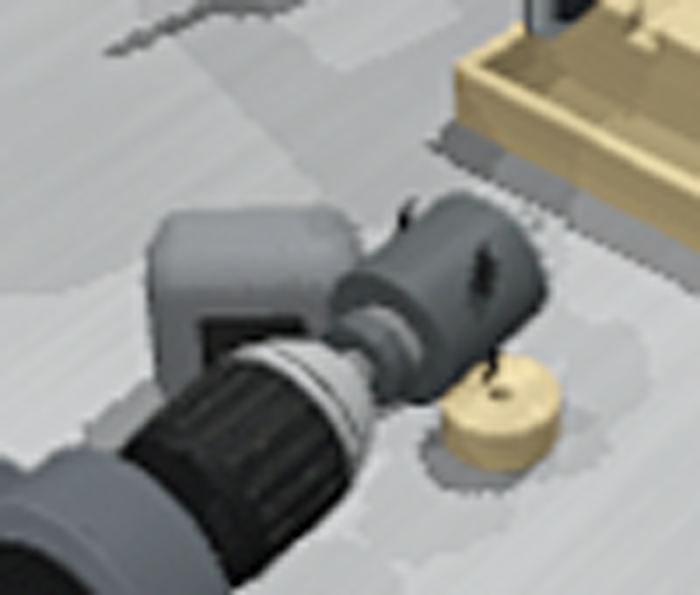

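View pics/s31.png

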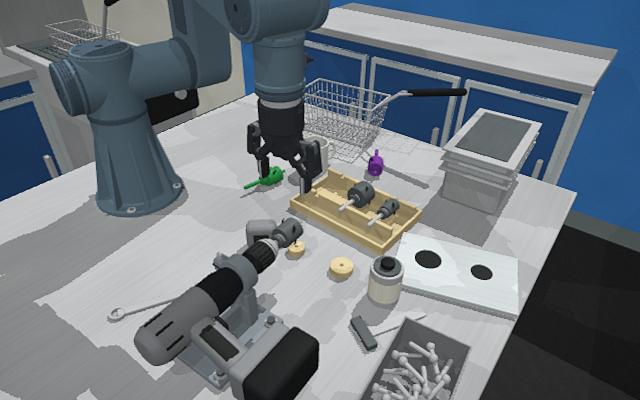

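Run:
```python
from ik import *
z=np.load("w31.npz");c={k:(z[k] if z[k].ndim else float(z[k])) for k in('fx','fy','cx','cy','world_from_camera')}
f=lambda x,y,Z:atz("wrist",275+(x+.5)/5-.5,125+(y+.5)/5-.5,Z,c).round(4)
print("nut rear",f(224,574,.1435),"nose rim",f(224,642,.1455),"cup back",f(224,520,.152),"tip",f(223,55,.13))
d=z['d'];u=319
print([(v,*pt("wrist",u,v,np.median(d[v-1:v+2,u-1:u+2]),c).round(4)) for v in list(range(176,226,8))+[290,300,310,320]])
```

```text
nut rear [ 0.5278 -0.0299  0.1435] nose rim [ 0.5283 -0.0412  0.1455] cup back [ 0.5273 -0.0167  0.152 ] tip [0.5244 0.0524 0.13  ]
[(176, np.float64(0.5253), np.float64(0.0251), np.float64(0.1511)), (184, np.float64(0.5256), np.float64(0.0188), np.float64(0.1508)), (192, np.float64(0.5258), np.float64(0.0126), np.float64(0.1508)), (200, np.float64(0.5261), np.float64(0.0063), np.float64(0.151)), (208, np.float64(0.5263), np.float64(-0.0002), np.float64(0.1508)), (216, np.float64(0.5266), np.float64(-0.0066), np.float64(0.1512)), (224, np.float64(0.5268), np.float64(-0.0133), np.float64(0.1509)), (290, np.float64(0.5291), np.float64(-0.0712), np.float64(0.153)), (300, np.float64(0.5295), np.float64(-0.0806), np.float64(0.1534)), (310, np.float64(0.5299), np.float64(-0.0905), np.float64(0.1532)), (320, np.float64(0.5303), np.float64(-0.1015), np.float64(0.1521))]
```

```bash
python3 -c "
from bench import *
print(get_obs()['time_s']);print(hand_in())"
```

```text
34.1167
the job is handed in; nothing more can be done
None
```

The middle-sized saw is fitted in the chuck and sits straight. The job was handed in at 34.1 s with the gripper clear. I could not directly confirm how tightly the jaws grip.

**What I did:** I opened the sleeve by about 2.04 rad, took the middle saw from its tray and pushed the shank in until it stopped. After partly closing the sleeve I pushed the saw again, because the closing jaws had drawn it forward. I pushed it once more, at about 30 N, when the jaws met the shank, and then tightened.

**Last checks:**
- **Straightness:** the top of the cup is level to within about 0.5 mm over 40 mm, and there is no droop after letting go.
- **Tightness:** the sleeve ended about 0.26 rad past its starting angle, judging by rib tracking. Given the stated starting range, that puts it at 2.31 rad or more. A further bite only slipped on the sleeve, so it is at either the closed stop or the gripper's torque limit. The measured torque could not tell me which.
- **Depth:** the gap between nut and nose was 10.6 mm after the last push, against 10 mm when fully home. It read 11.3 mm after tightening, so the jaws probably drew the saw out by about 1 mm. I did not push it again after tightening.
- **Surroundings:** the other two saws, the tray and the other things on the counter look undisturbed in the last scene picture, which I checked only by eye. The highest wrist force I read was about 33 N.

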